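# Scan and put away a reserved order at a bookshop counter

### The job

A customer's order is to be put by at the bookshop counter. First turn both tea tins on the scanner mat so that their barcode labels squarely face the scanner head, both standing there let go at the same time; then put the two tins and every pocket book that is there (two or three, lying flat, stacking is fine) into the chest's open drawer and slide the drawer fully shut. Leave the mug, the bust and the pen pot where they are.

Things in the scene. Friction and masses are not known exactly. Their poses are not given: they have to be found in the camera images.
- scanner: fixed counter scanner, place and yaw vary: black mat 150 x 260 mm (x, y), 4 mm thick, with a grey upright head along its +x edge, 45 x 260 x 90 mm, face 75 mm from the mat's centre. Origin under the mat's centre at counter height; a label faces the head when the tin's x axis points along the scanner's x axis.
- scanner_window (a point): centre of the dark reading window on the head's face, 52 mm above the counter; same axes as the scanner
- tin_a: plain dark steel tea tin, upright cylinder 54 mm diameter, 60 mm tall, 100 to 200 g; origin at the centre of its underside, z up its axis. Its barcode label (24 mm wide white paper with black bars, from the lid's centre over the rim and down the side) is on the tin's +x side. Starts on the scanner mat, label turned away from the head.
- tin_b: plain dark steel tea tin, upright cylinder 54 mm diameter, 60 mm tall, 100 to 200 g; origin at the centre of its underside, z up its axis. Its barcode label (24 mm wide white paper with black bars, from the lid's centre over the rim and down the side) is on the tin's +x side. Starts on the scanner mat, label turned away from the head.
- book_a: small plain hardback pocket book lying flat on the counter, 84 x 58 x 20 mm (x, y, z), about 85 g; origin at the centre of its underside, z up. May be absent (then None).
- book_b: small plain hardback pocket book lying flat on the counter, 84 x 58 x 20 mm (x, y, z), about 85 g; origin at the centre of its underside, z up. May be absent (then None).
- book_c: small plain hardback pocket book lying flat on the counter, 84 x 58 x 20 mm (x, y, z), about 85 g; origin at the centre of its underside, z up. May be absent (then None).
- drawer (a joint): how far the chest's only drawer is pushed in, in m: 0 fully out (open 200 mm), 0.20 fully shut; starts open at 0 to 0.025. It slides along the x axis of drawer_in, light friction (2 N).
- drawer_in (a point): centre of the drawer's inner floor, 20 mm above the counter; moves with it. x points into the chest (push that way to shut), y to its left. Inside 200 (x) x 320 mm (y); walls 50 mm high, 6 thick; front panel 14 thick, top 105 mm above the counter. The chest (250 x 370 x 115 mm) roofs all beyond x = 0.1 m - joint value in this frame, 83 mm above this floor.
- drawer_handle (a point): middle of the brass bar handle on the drawer's front, bar 110 mm long along y, 35 mm out from the front panel, 85 mm above the counter; moves with the drawer, same axes as drawer_in
- mug: bystander: terracotta mug, 80 mm across, 95 mm tall, origin at the centre of its underside
- bust: bystander: copper head-and-shoulders bust on a wooden foot, 76 mm across, 140 mm tall, origin at the centre of its underside
- pen_pot: bystander: black pot of pens, 68 mm across, 150 mm tall with the pens, origin at the centre of its underside
Things that resemble listed ones, but are neither listed nor needed, are in the scene too. Leave any purple look-alike of the tin_b alone.

How it is judged:
By the outcome, as a careful person would: the job done as asked, in the order asked, and still so for the second after the job is handed in, with the robot touching nothing.
Of book_a, book_b, book_c only 2 to 3 are there at a start; the rules pass over those that are not, and their reading is None.
At some moment in a run one of book_a, book_b, book_c may be knocked a few centimetres aside while the robot is not near it.
Once in a run the grip may slacken for a moment while it holds something.
It also fails if it takes over 210 s, if anything falls off the work surface, if the arm or the gripper's body presses on something with over 40 N, if the wrist force passes 120 N, or if a joint passes its speed limit or range.

### The arm

A 6-joint arm with a two-finger parallel gripper is mounted at the origin on the work surface. World frame = base frame: x ahead of the robot, y to its left, z up, the work surface at z = 0. Lengths are in m, angles in degrees, forces in N, time in s.
With the tool pointing down it reaches from about 0.2 to 0.875 m from the base axis. Payload 3.4 kg.
Tool frame: the origin (TCP) lies between the finger pads; the fingertips stand 8 mm ahead of it and the grasp point (between the pads) lies 11 mm behind it; z points along the fingers, y is the line along which they close (so a half turn about z gives the same grasp; the last joint's range is limited). The gripper opens to 94 mm and grips with 3 to 60 N. Pads are 16 mm wide; open, the fingers measure 119 mm over their backs; the gripper's body (75 mm by 177 mm) begins 78 mm behind the grasp point.
Start: joints at [62.739, 15.808, 86.224, -0, 77.962, -6.933], TCP at [0.2, 0.539, 0.213] pointing down, gripper open.
Joint ranges: [-165.64, 165.64], [-43.16, 119.46], [12.63, 154.43], [-67.54, 247.53], [6.08, 155.33], [-154.97, 154.97]. Speed limits (degrees/s): [147.25, 147.25, 180, 180, 180, 180].

### API

Orientations are given as a 3x3 rotation matrix whose columns are the frame's x, y, z axes.
In Python, from plant import get_state, capture, order, trace, tip_of gives the robot as it stands.
- The arm moves only by the shell command python3 -m creep 'ROWS' [OPENING] [FORCE]. ROWS is JSON, a list of rows, each an object of numbers: "x", "y", "z": the shift along the tool's x, y, z each as a share of 0.1 m, from -1 to 1; "turn": the turn about the tool's z as a share of 360 degrees, from -1 to 1. In form: [{"x": .., "y": .., "z": .., "turn": ..}, ...]. A call has 1 to 12 rows; each row is the pose to reach, as a shift and turn from the pose commanded when the call began, along the tool's axes at that moment, turning the shorter way round; what a row does not reach only later rows make up. A row lasts 1/12 s, in which the tool goes at most 41.7 mm and 7.16 degrees, less where a joint would pass 70% of its speed; a pose out of reach is approached as far as the arm can. A call with a number of a shift or a turn outside -1 to 1 is refused whole. A call with a gripper value outside its range is refused whole. OPENING is the finger opening in mm, from 0 to 94, set as the call begins (- or left out, the last holds). The fingers move at their own pace and stop on an object; FORCE is the grip in N (left out, the last holds). Time passes only in rows, so rows that repeat a pose let the fingers close. It gives the time, the measured TCP pose, the force, the opening and the grip force at its end, in the units of the state.
- get_state(): the state, without advancing time (a new reading comes with each control period).
- capture(name): name is "side" or "top" or "wrist"; returns a dict with "pixels" (384x512x3 uint8, red, green, blue), "range_z" (384x512 float32, m along the optical axis (not along the pixel's ray), 0 where there is no reading), "fx", "fy", "cx", "cy" (pixels), "D" ([k1, k2, p1, p2, k3] as OpenCV has them; the pictures are not rectified), "rvec" (rotation vector, rad) and "tvec" (3), from world to camera coordinates, as OpenCV has them; the wrist camera has in their place "T_tool_cam" (4x4, takes a point from camera to tool coordinates, whose origin is the TCP and whose axes are the flange's). Camera axes: x right, y down, z forward; pixel columns grow to the right and rows downward; lengths in m; the calibration is good to about 2 mm. A picture is of the moment at which its call begins: read the wrist's pose just before it.
- order.sign_off(): hands the job in; it is judged then, once.
Trained networks look in a picture, given as the dict that the camera call returned (one of the last four; its "shot" number tells which), for a name from the list of things; names that differ only in an ending like _2 or _b are one class to them, and where a whole thing is asked for, a point or a joint stands for the part that bears it (a point fixed in the world has none). Each returns a list of dicts, best first, with "score" (0 to 1); they miss things now and then, are a little off and sometimes report something else, mostly with a low value. They report only what shows in the picture. A call takes as long as a camera call. They do not tell look-alikes from the thing itself.
- trace(picture, thing): "region" (384x512 bool, what is visible of it) and "location" ([column, row] in pixels, amid what is visible of it).
- tip_of(picture, thing): "location" ([column, row] in pixels: a listed point, or the origin of a listed thing).
The state is a dict: "t": time; "joints": joint angles; "joint_velocities": joint speeds; "tau": joint torques, N m; "tcp_pos": TCP position; "eef_rot": TCP orientation; "wrist_force": force on the tool from outside, world axes, zero at the start; "ft_torque": the same for the moment, N m; "width": opening from 0.0 (shut) to 1.0 (fully open); "grasp_force": force on a finger pad.
Only numpy, scipy, OpenCV 4.12 (cv2) and the standard library are available. Lean on these libraries where they do the work, as an engineer would, in place of code of your own. Each camera call takes 0.05 s, during which the arm holds its last target. There are 200 camera calls.

## Working session

There is one attempt and no reset: what is moved stays moved. The work goes in short steps, Python scripts to look and compute and a shell command to move; the robot and the scene stay as the last step left them, time stands still between calls to the robot, and variables do not carry over. Pictures are saved under pics/ and viewed, at most 14 in all, crops included, and the job is handed in when it is done.

```bash
ls; mkdir -p pics; cat > h.py <<'E'
import numpy as np, cv2
from plant import get_state, capture, order, trace, tip_of
def world(c, uv, st=None):
    "pixel(s) -> world using range_z"
    uv=np.atleast_2d(np.float64(uv)); K=np.array([[c['fx'],0,c['cx']],[0,c['fy'],c['cy']],[0,0,1]])
    n=cv2.undistortPoints(uv.reshape(-1,1,2),K,np.float64(c['D'])).reshape(-1,2)
    z=c['range_z'][uv[:,1].round().astype(int).clip(0,383),uv[:,0].round().astype(int).clip(0,511)]
    p=np.c_[n*z[:,None],z]
    if 'T_tool_cam' in c:
        T=np.array(c['T_tool_cam']); p=p@T[:3,:3].T+T[:3,3]
        return p@np.array(st['eef_rot']).T+np.array(st['tcp_pos'])
    R=cv2.Rodrigues(np.float64(c['rvec']))[0]
    return (p-np.array(c['tvec']).ravel())@R
def cloud(c,st=None):
    v,u=np.mgrid[0:384,0:512]
    return world(c,np.c_[u.ravel(),v.ravel()],st).reshape(384,512,3)
def save(c,n,s=1,box=None):
    im=c['pixels'][...,::-1]
    if box: im=im[box[1]:box[3],box[0]:box[2]]
    cv2.imwrite('pics/'+n,cv2.resize(im,None,fx=s,fy=s,interpolation=cv2.INTER_CUBIC))
E
python3 - <<'E'
from h import *
a=capture('top');b=capture('side')
im=np.vstack([a['pixels'],b['pixels']])
save(a,'top.png',1.5);save(b,'side.png',1.5)
P=cloud(a)
np.savez('top.npz',P=P,im=a['pixels'])
for n in ['tin_a','book_a','scanner','drawer','mug','bust','pen_pot']:
    for c,w in ((a,'top'),(b,'side')):
        for r in trace(c,n):
            m=r['region']; Q=cloud(c)[m]
            print(n,w,round(r['score'],2),np.round(r['location']),m.sum(),np.median(Q,0).round(3),np.percentile(Q[:,2],95).round(3))
for n in ['scanner_window','drawer_in','drawer_handle','tin_a','book_a']:
    for c,w in ((a,'top'),(b,'side')):
        for r in tip_of(c,n): print(n,w,round(r['score'],2),np.round(r['location']),world(c,r['location']).round(3))
print(get_state()['t'])
E
```

```text
pics
tin_a top 0.78 [399. 187.] 316 [ 0.597 -0.467  0.059] 0.063
tin_a top 0.74 [332. 196.] 336 [ 0.56  -0.225  0.062] 0.068
tin_a top 0.66 [362. 193.] 339 [ 0.562 -0.337  0.062] 0.068
tin_a side 0.52 [287. 181.] 181 [ 0.561 -0.206  0.042] 0.064
book_a top 0.93 [351. 255.] 551 [ 0.377 -0.294  0.019] 0.024
book_a top 0.85 [163. 268.] 560 [0.341 0.291 0.019] 0.024
book_a side 0.65 [338. 188.] 250 [ 0.364 -0.278  0.014] 0.02
scanner top 0.79 [340. 182.] 4506 [ 0.622 -0.275  0.005] 0.092
scanner top 0.72 [349. 259.] 543 [ 0.374 -0.294  0.019] 0.024
scanner side 0.63 [273. 175.] 1099 [ 0.65  -0.207  0.028] 0.089
drawer top 0.64 [192. 187.] 8048 [0.598 0.201 0.02 ] 0.103
drawer side 0.75 [230. 237.] 4756 [0.603 0.218 0.031] 0.1
mug top 0.61 [266. 123.] 761 [ 0.821 -0.045  0.042] 0.094
mug side 0.54 [216. 178.] 157 [ 0.822 -0.071  0.08 ] 0.109
bust top 0.51 [194. 187.] 7939 [0.597 0.201 0.02 ] 0.103
bust side 0.64 [195. 299.] 751 [0.518 0.563 0.066] 0.135
pen_pot top 0.92 [422. 261.] 577 [ 0.362 -0.519  0.069] 0.134
pen_pot top 0.29 [338. 182.] 4574 [ 0.622 -0.276  0.005] 0.092
pen_pot side
[... 229 characters left out ...]
0.017]]
drawer_in top 0.7 [195. 185.] [[0.611 0.193 0.016]]
drawer_in side 0.7 [229. 238.] [[0.606 0.211 0.017]]
drawer_handle top 0.81 [192. 229.] [[ 0.472  0.2   -0.001]]
drawer_handle side 0.68 [268. 230.] [[0.459 0.197 0.088]]
tin_a top 0.76 [360. 196.] [[ 0.565 -0.328  0.057]]
tin_a top 0.69 [395. 192.] [[ 0.585 -0.457  0.018]]
tin_a top 0.55 [328. 198.] [[ 0.556 -0.224  0.066]]
book_a top 0.77 [348. 258.] [[ 0.374 -0.289  0.022]]
book_a top 0.7 [165. 270.] [[0.343 0.281 0.024]]
book_a top 0.65 [327. 197.] [[ 0.56  -0.221  0.064]]
book_a top 0.46 [ 86. 208.] [[0.529 0.529 0.062]]
book_a side 0.67 [334. 188.] [[ 0.371 -0.263  0.018]]
book_a side 0.41 [288. 277.] [[0.205 0.633 0.335]]
1.3
```

View pics/top.png

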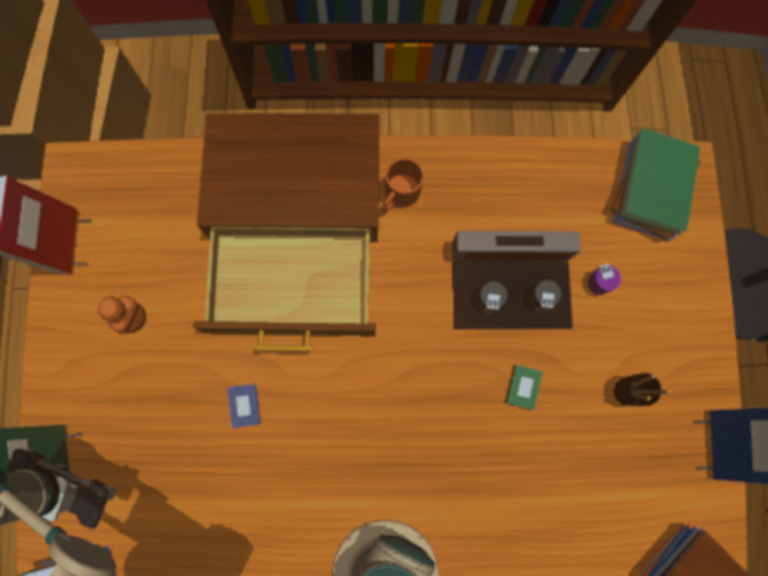

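View pics/side.png

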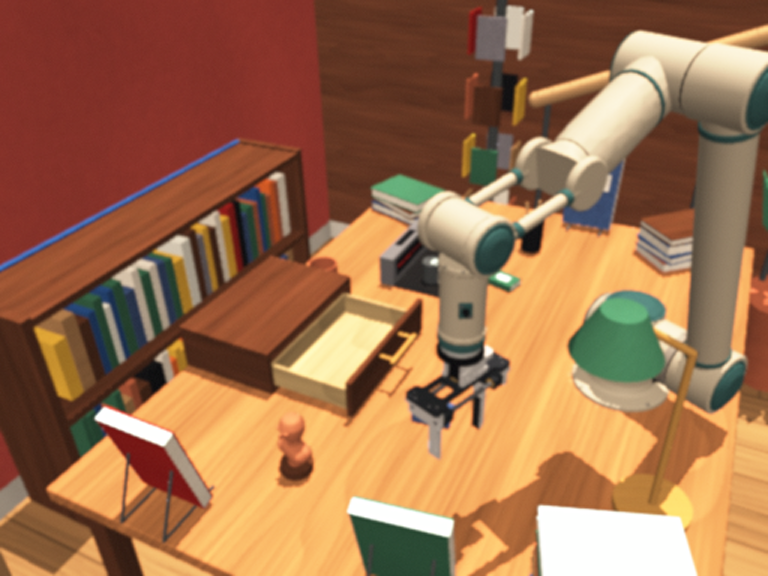

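The pictures show two dark tins on the mat at (494,297) and (548,296), with the purple look-alike off the mat at (604,279). The blue book is at (243,405) and the green one at (525,387). The drawer is open and empty, and the arm hides the lower left, where a third book could lie. The paper stacks and display books at the edges aren't pocket books.

Candidates (1.5x top pixels):
- **Tins:** (494,297) and (548,296) are the dark ones. Purple at (604,279) is rejected.
- **Books:** (243,405) and (525,387). The stand books at (35,230), (30,450) and (740,445) are rejected.

```bash
cat >> h.py <<'E'
def yawof(R): return np.degrees(np.arctan2(R[1,0],R[0,0]))
def plan(x,y,z,yaw=None):
    "shift in tool axes (units of .1 m) and turn share from the measured pose"
    s=get_state();R=np.array(s['eef_rot']);d=R.T@(np.array([x,y,z])-s['tcp_pos'])/.1
    t=None
    if yaw is not None: # yaw of tool x axis in world; half turn symmetric
        dy=-(yaw-yawof(R)); dy=(dy+90)%180-90; t=[round(dy/360,4),'other',round((dy-np.sign(dy)*180)/360,4)]
    print('plan',d.round(3),'turn',t,'j6',np.round(s['joints'][5],1))
E
python3 - <<'E'
from h import *
d=np.load('top.npz');P=d['P'];im=d['im'].astype(int)
def rect(m,n):
    (c,wh,a)=cv2.minAreaRect(P[m][:,:2].astype(np.float32)*1000);print(n,np.round(c),np.round(wh),round(a,1),m.sum())
X,Y,Z=P[...,0],P[...,1],P[...,2]
reg=(X>.45)&(X<.75)&(Y<-.12)&(Y>-.44)
mm=lambda m:cv2.morphologyEx(m.astype(np.uint8),cv2.MORPH_OPEN,np.ones((3,3)))>0
rect(mm(reg&(Z>.08)&(Z<.1)),'head')
rect(mm(reg&(Z<.03)&(im.sum(2)<130)),'mat')
for lo,hi in ((-.29,-.16),(-.42,-.29)): rect(mm((X>.48)&(X<.62)&(Y>lo)&(Y<hi)&(Z>.05)&(Z<.075)),'tin')
for (x,y) in ((.377,-.294),(.341,.291)): rect(mm((abs(X-x)<.08)&(abs(Y-y)<.08)&(Z>.012)&(Z<.03)),'book')
rect(mm((X>.4)&(X<.6)&(Y>0)&(Y<.42)&(Z>.096)&(Z<.11)),'front panel')
rect(mm((X>.65)&(X<1.1)&(Y>0)&(Y<.42)&(Z>.108)&(Z<.12)),'chest top')
rect(mm((X>.45)&(X<.75)&(Y>0)&(Y<.42)&(Z>.01)&(Z<.028)),'floor')
s=get_state();print(np.round(s['eef_rot'],3),yawof(np.array(s['eef_rot'])))
plan(.48,-.28,.3,0)
E
```

```text
head [ 671. -282.] [259.  44.] 89.9 1128
mat [ 578. -281.] [250. 146.] 89.4 2595
tin [ 563. -229.] [54. 56.] 4.2 270
tin [ 565. -342.] [55. 55.] 34.0 265
book [ 375. -295.] [61. 85.] 73.8 510
book [341. 291.] [86. 60.] 10.3 503
front panel [496. 200.] [359.  15.] 89.0 573
chest top [823. 194.] [370. 254.] 89.4 8667
floor [610. 199.] [322. 192.] 89.0 5820
[[-0.938  0.347 -0.   ]
 [ 0.347  0.938  0.   ]
 [ 0.    -0.    -1.   ]] 159.6698351647546
plan [-5.474 -6.708 -0.865] turn [np.float64(-0.0565), 'other', np.float64(0.4435)] j6 -6.9
```

```bash
m="python3 -m creep"
$m '[{"z":-0.5,"turn":-0.0565},{"z":-0.9,"turn":-0.0565},{"z":-0.9,"turn":-0.0565},{"z":-0.9,"turn":-0.0565}]'
$m '[{"x":-0.4,"y":-1},{"x":-0.4,"y":-1},{"x":-0.4,"y":-1}]' >/dev/null
$m '[{"x":-0.4,"y":-1},{"x":-0.4,"y":-1},{"x":-0.4,"y":-1}]'>/dev/null
$m '[{"x":-0.4,"y":-1},{"x":-0.4,"y":-1},{"x":-0.4,"y":-1}]'>/dev/null
$m '[{"x":-0.4,"y":-1},{"x":-0.4,"y":-1},{"x":-0.4,"y":-1}]'
$m '[{"x":-0.4,"y":-1},{"x":-0.4,"y":-1},{"x":-0.4,"y":-1}]'>/dev/null
$m '[{"x":-0.4,"y":-1},{"x":-0.4,"y":-1},{"x":-0.4,"y":-1}]'>/dev/null
$m '[{"x":-0.4,"y":-1},{"x":-0.4,"y":-1},{"x":-0.4,"y":-1}]'>/dev/null
$m '[{"x":-0.2,"y":-1},{"x":-0.2,"y":-1},{"x":-0.2,"y":-1},{"x":-0.2,"y":-1},{"x":-0.2,"y":-1}]'
cat > look.py <<'E'
from h import *
import sys
s=get_state();c=capture('wrist');save(c,sys.argv[1],1.5)
P=cloud(c,s);np.savez('wrist.npz',P=P,im=c['pixels'])
print(s['t'],np.round(s['tcp_pos'],3),np.round(s['joints'],1),yawof(np.array(s['eef_rot'])))
E
python3 look.py w1.png; python3 -c "
from h import *
c=capture('top');save(c,'top2.png',1.5)
print(np.round(capture('wrist')['T_tool_cam'],3))"
```

```text
1.3 [0.2   0.539 0.213] [62.7 15.8 86.2  0.  78.  -6.9] 159.6698351647546
[[-0.    -0.96  -0.281  0.083]
 [ 1.    -0.    -0.    -0.002]
 [ 0.    -0.281  0.96  -0.171]
 [ 0.     0.     0.     1.   ]]validation failed for argument at $[0]...
validation failed for argument at $[0]...
validation failed for argument at $[0]...
validation failed for argument at $[0]...
validation failed for argument at $[0]...
validation failed for argument at $[0]...
validation failed for argument at $[0]...
validation failed for argument at $[0]...
validation failed for argument at $[0]...
```

The calls were refused; rows probably need all four keys.

```bash
m="python3 -m creep"
$m '[{"x":0,"y":0,"z":-0.5,"turn":-0.0565},{"x":0,"y":0,"z":-0.9,"turn":-0.0565},{"x":0,"y":0,"z":-0.9,"turn":-0.0565},{"x":0,"y":0,"z":-0.9,"turn":-0.0565}]' && 
$m '[{"x":-0.4,"y":-1,"z":0,"turn":0},{"x":-0.4,"y":-1,"z":0,"turn":0},{"x":-0.4,"y":-1,"z":0,"turn":0}]'
```

```text
t: 1.78
tcp_pos: [0.2005, 0.5408, 0.3072]
eef_rot: [[-1.0, -0.002, 0.003], [-0.002, 1.0, 0.007], [-0.003, 0.007, -1.0]]
wrist_force: [0.1, 0.1, -0.8]
width: 0.999
grasp_force: 0.0
t: 2.03
tcp_pos: [0.2397, 0.4356, 0.3016]
eef_rot: [[-1.0, 0.003, -0.001], [0.003, 1.0, -0.005], [0.001, -0.005, -1.0]]
wrist_force: [0.4, 0.5, -0.5]
width: 1.0
grasp_force: 0.0
```

```bash
m="python3 -m creep"
$m '[{"x":-0.4,"y":-1,"z":0,"turn":0},{"x":-0.4,"y":-1,"z":0,"turn":0},{"x":-0.4,"y":-1,"z":0,"turn":0}]' >/dev/null
$m '[{"x":-0.4,"y":-1,"z":0,"turn":0},{"x":-0.4,"y":-1,"z":0,"turn":0},{"x":-0.4,"y":-1,"z":0,"turn":0}]' >/dev/null
$m '[{"x":-0.4,"y":-1,"z":0,"turn":0},{"x":-0.4,"y":-1,"z":0,"turn":0},{"x":-0.4,"y":-1,"z":0,"turn":0}]' >/dev/null
$m '[{"x":-0.4,"y":-1,"z":0,"turn":0},{"x":-0.4,"y":-1,"z":0,"turn":0},{"x":-0.4,"y":-1,"z":0,"turn":0}]' >/dev/null
$m '[{"x":-0.4,"y":-1,"z":0,"turn":0},{"x":-0.4,"y":-1,"z":0,"turn":0},{"x":-0.4,"y":-1,"z":0,"turn":0}]' >/dev/null
$m '[{"x":-0.4,"y":-1,"z":0,"turn":0},{"x":-0.4,"y":-1,"z":0,"turn":0},{"x":-0.4,"y":-1,"z":0,"turn":0}]' >/dev/null
$m '[{"x":-0.4,"y":-1,"z":0.4,"turn":0},{"x":-0.4,"y":-1,"z":0.4,"turn":0},{"x":-0.4,"y":-1,"z":0.4,"turn":0},{"x":-0.4,"y":-1,"z":0.4,"turn":0},{"x":-0.4,"y":-1,"z":0.4,"turn":0}]'
cat > look.py <<'E'
from h import *
import sys
s=get_state();c=capture('wrist');save(c,sys.argv[1],1.5)
P=cloud(c,s);np.savez('wrist.npz',P=P,im=c['pixels'])
print(s['t'],np.round(s['tcp_pos'],3),np.round(s['joints'],1),yawof(np.array(s['eef_rot'])))
E
python3 look.py w1.png; python3 - <<'E'
from h import *
c=capture('top');save(c,'top2.png',1.5)
for r in trace(c,'book_a'): print(r['score'],np.round(r['location']),r['region'].sum(),np.median(cloud(c)[r['region']],0).round(3))
E
```

```text
t: 3.95
tcp_pos: [0.519, -0.2613, 0.2601]
eef_rot: [[-1.0, 0.004, -0.005], [0.004, 1.0, 0.004], [0.005, 0.004, -1.0]]
wrist_force: [-0.7, -0.5, 0.6]
width: 1.0
grasp_force: 0.0
3.95 [ 0.519 -0.261  0.26 ] [ -33.6   15.3   80.4    0.    84.7 -123.4] 179.7600805691227
0.64 [161. 272.] 482 [0.338 0.29  0.019]
0.57 [192. 190.] 8104 [0.597 0.203 0.02 ]
```

View pics/w1.png

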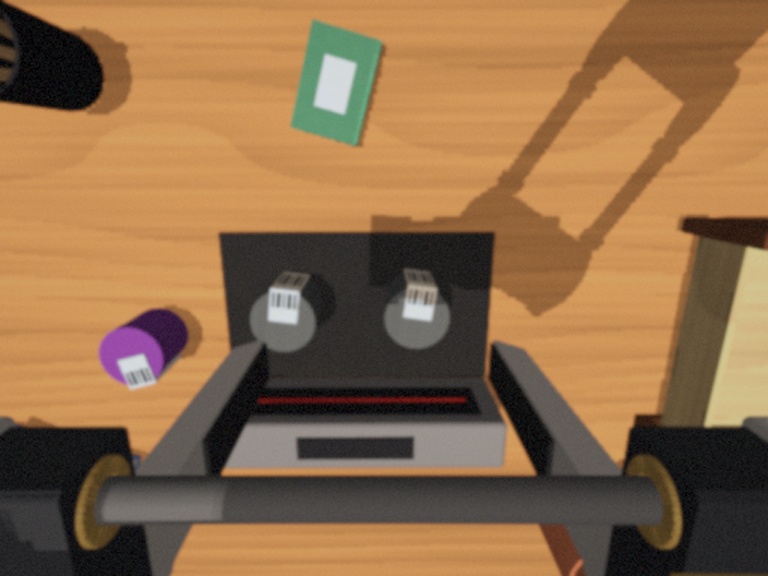

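View pics/top2.png

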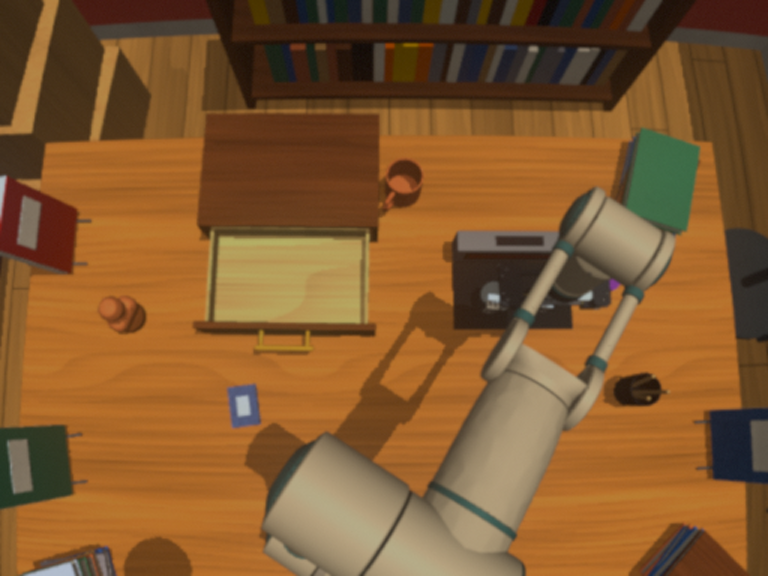

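The wrist view shows both dark tins with labels on their robot-facing side at (288,298) and (419,295), and purple off the mat at (140,350). The cleared top view shows only two pocket books, blue and green. Next I measure the label angles.

```bash
cat > meas.py <<'E'
from h import *
d=np.load('wrist.npz');P=d['P'];im=d['im'].astype(int);X,Y,Z=P[...,0],P[...,1],P[...,2]
def tins(spots):
    for n,x,y in spots:
        lid=(abs(X-x)<.045)&(abs(Y-y)<.045)&(Z>.056)&(Z<.074)
        c,r=cv2.minEnclosingCircle(P[lid][:,:2].astype(np.float32)*1000)
        h=cv2.convexHull(P[lid][:,:2].astype(np.float32)*1000); e=cv2.fitEllipse(h)
        c=np.array(e[0])/1000
        w=lid&(im.min(2)>np.percentile(im[lid].min(1),50)+40)
        # full label incl. bars: close, then fit
        w=(cv2.morphologyEx(w.astype(np.uint8),cv2.MORPH_CLOSE,np.ones((5,5)))>0)&lid
        q=P[w][:,:2]-c; m=q.mean(0); a=np.degrees(np.arctan2(m[1],m[0]))
        rc,wh,ra=cv2.minAreaRect(q.astype(np.float32)*1000)
        print(n,'c',c.round(4),'r',round(r,1),np.round(e[1],1),'z',np.median(Z[lid]).round(4),'label ang',a.round(1),'dist',np.linalg.norm(m).round(4),'n',w.sum(),'rect',np.round(rc),np.round(wh),round(ra,1))
if __name__=='__main__':
    tins([('L',.563,-.229),('R',.565,-.342)])
    hd=(abs(X-.66)<.06)&(Y<-.13)&(Y>-.43)&(Z>.08)&(Z<.1)
    print('head',cv2.minAreaRect(P[hd][:,:2].astype(np.float32)*1000))
    mt=(X<.6)&(X>.49)&(Y<-.13)&(Y>-.43)&(Z<.02)&(im.max(2)<60)
    print('mat',cv2.minAreaRect(P[mt][:,:2].astype(np.float32)*1000))
E
python3 meas.py
```

```text
L c [ 0.5615 -0.2297] r 29.0 [54.6 57.6] z 0.0639 label ang 169.4 dist 0.0071 n 280 rect [-11.   2.] [26. 29.] 81.6
R c [ 0.5641 -0.3438] r 29.3 [54.3 57.6] z 0.0639 label ang 170.5 dist 0.013 n 467 rect [-12.   2.] [26. 31.] 83.1
head ((669.9466552734375, -273.8292236328125), (243.8880615234375, 46.590457916259766), 89.98931884765625)
mat ((550.025634765625, -281.1655578613281), (100.04088592529297, 255.2660369873047), 0.13745909929275513)
```

```bash
m="python3 -m creep"
$m '[{"x":-0.42,"y":0.32,"z":0.5,"turn":0},{"x":-0.42,"y":0.32,"z":1,"turn":0},{"x":-0.42,"y":0.32,"z":1,"turn":0},{"x":-0.42,"y":0.32,"z":1,"turn":0},{"x":-0.42,"y":0.32,"z":1,"turn":0},{"x":-0.42,"y":0.32,"z":1,"turn":0}]' 94
python3 look.py w2.png; python3 - <<'E'
from h import *
from meas import tins
tins([('L',.563,-.229),('R',.565,-.342)])
plan(.5615,-.2297,.035,180)
E
```

```text
t: 4.6
tcp_pos: [0.5626, -0.2288, 0.1659]
eef_rot: [[-1.0, -0.001, 0.003], [-0.001, 1.0, -0.002], [-0.003, -0.002, -1.0]]
wrist_force: [0.3, -0.7, -0.3]
width: 0.998
grasp_force: 0.0
4.6 [ 0.563 -0.229  0.166] [ -28.7   20.1   86.7   -0.    73.  -118.7] -179.94850062503656
L c [ 0.562  -0.2296] r 29.5 [54.4 57.6] z 0.064 label ang 171.0 dist 0.0133 n 862 rect [-12.   2.] [25. 30.] 81.6
R c [ 0.5637 -0.3435] r 29.4 [54.6 58.3] z 0.0639 label ang 174.0 dist 0.0125 n 869 rect [-12.   0.] [27. 30.] 82.6
plan [ 0.019 -0.     1.314] turn [np.float64(0.0001), 'other', np.float64(-0.4999)] j6 -118.7
```

```bash
m="python3 -m creep"
$m '[{"x":0,"y":0,"z":0.4,"turn":0},{"x":0,"y":0,"z":0.8,"turn":0},{"x":0,"y":0,"z":1,"turn":0},{"x":0,"y":0,"z":1,"turn":0}]'
$m '[{"x":0,"y":0,"z":0.2,"turn":0},{"x":0,"y":0,"z":0.31,"turn":0},{"x":0,"y":0,"z":0.31,"turn":0},{"x":0,"y":0,"z":0.31,"turn":0}]'
$m '[{"x":0,"y":0,"z":0,"turn":0},{"x":0,"y":0,"z":0,"turn":0},{"x":0,"y":0,"z":0,"turn":0},{"x":0,"y":0,"z":0,"turn":0},{"x":0,"y":0,"z":0,"turn":0},{"x":0,"y":0,"z":0,"turn":0},{"x":0,"y":0,"z":0,"turn":0},{"x":0,"y":0,"z":0,"turn":0}]' 40 25
```

```text
t: 4.98
tcp_pos: [0.5596, -0.2282, 0.0613]
eef_rot: [[-1.0, 0.001, -0.005], [0.001, 1.0, 0.002], [0.005, 0.002, -1.0]]
wrist_force: [0.0, 0.2, -0.1]
width: 1.002
grasp_force: 0.0
t: 5.32
tcp_pos: [0.5627, -0.2294, 0.034]
eef_rot: [[-1.0, 0.0, 0.002], [0.0, 1.0, -0.001], [-0.002, -0.001, -1.0]]
wrist_force: [0.5, 0.3, -0.8]
width: 0.999
grasp_force: 0.0
t: 5.98
tcp_pos: [0.562, -0.2286, 0.0326]
eef_rot: [[-1.0, -0.0, 0.0], [-0.0, 1.0, 0.0], [-0.0, 0.0, -1.0]]
wrist_force: [0.2, 0.5, 1.9]
width: 0.571
grasp_force: 25.0
```

```bash
m="python3 -m creep"
$m '[{"x":0,"y":0,"z":0,"turn":0.02},{"x":0,"y":0,"z":0,"turn":0.036},{"x":0,"y":0,"z":0,"turn":0.052},{"x":0,"y":0,"z":0,"turn":0.068},{"x":0,"y":0,"z":0,"turn":0.084},{"x":0,"y":0,"z":0,"turn":0.1},{"x":0,"y":0,"z":0,"turn":0.116},{"x":0,"y":0,"z":0,"turn":0.132},{"x":0,"y":0,"z":0,"turn":0.148},{"x":0,"y":0,"z":0,"turn":0.16},{"x":0,"y":0,"z":0,"turn":0.16}]'
$m '[{"x":0,"y":0,"z":0,"turn":0.02},{"x":0,"y":0,"z":0,"turn":0.036},{"x":0,"y":0,"z":0,"turn":0.052},{"x":0,"y":0,"z":0,"turn":0.068},{"x":0,"y":0,"z":0,"turn":0.084},{"x":0,"y":0,"z":0,"turn":0.1},{"x":0,"y":0,"z":0,"turn":0.116},{"x":0,"y":0,"z":0,"turn":0.132},{"x":0,"y":0,"z":0,"turn":0.148},{"x":0,"y":0,"z":0,"turn":0.16},{"x":0,"y":0,"z":0,"turn":0.16}]'
$m '[{"x":0,"y":0,"z":0,"turn":0.02},{"x":0,"y":0,"z":0,"turn":0.036},{"x":0,"y":0,"z":0,"turn":0.052},{"x":0,"y":0,"z":0,"turn":0.068},{"x":0,"y":0,"z":0,"turn":0.084},{"x":0,"y":0,"z":0,"turn":0.1},{"x":0,"y":0,"z":0,"turn":0.116},{"x":0,"y":0,"z":0,"turn":0.132},{"x":0,"y":0,"z":0,"turn":0.148},{"x":0,"y":0,"z":0,"turn":0.156},{"x":0,"y":0,"z":0,"turn":0.156},{"x":0,"y":0,"z":0,"turn":0.156}]'
```

```text
t: 6.9
tcp_pos: [0.5622, -0.2288, 0.0325]
eef_rot: [[-0.535, 0.845, 0.0], [0.845, 0.535, -0.0], [-0.0, 0.0, -1.0]]
wrist_force: [0.4, -0.4, 1.3]
width: 0.572
grasp_force: 25.0
t: 7.82
tcp_pos: [0.5621, -0.2288, 0.0326]
eef_rot: [[0.425, 0.905, 0.0], [0.905, -0.425, -0.0], [0.0, 0.0, -1.0]]
wrist_force: [-0.1, 0.8, 1.0]
width: 0.571
grasp_force: 25.0
t: 8.82
tcp_pos: [0.5621, -0.2289, 0.0325]
eef_rot: [[0.988, 0.154, 0.0], [0.154, -0.988, -0.0], [0.0, 0.0, -1.0]]
wrist_force: [-0.4, 0.2, 1.2]
width: 0.575
grasp_force: 25.0
```

```bash
m="python3 -m creep"
$m '[{"x":0,"y":0,"z":0,"turn":0},{"x":0,"y":0,"z":0,"turn":0},{"x":0,"y":0,"z":0,"turn":0},{"x":0,"y":0,"z":0,"turn":0},{"x":0,"y":0,"z":-0.3,"turn":0},{"x":0,"y":0,"z":-0.6,"turn":0},{"x":0,"y":0,"z":-1,"turn":0},{"x":0,"y":0,"z":-1,"turn":0},{"x":0,"y":0,"z":-1,"turn":0}]' 94
$m '[{"x":-0.16,"y":1,"z":-0.3,"turn":0},{"x":-0.16,"y":1,"z":-0.3,"turn":0},{"x":-0.16,"y":1,"z":-0.3,"turn":0},{"x":-0.16,"y":1,"z":-0.3,"turn":0},{"x":-0.16,"y":1,"z":-0.3,"turn":0}]'
python3 look.py w3.png; python3 - <<'E'
from h import *
from meas import tins
tins([('L',.563,-.229),('R',.565,-.342)])
plan(.564,-.3437,.033)
E
```

```text
t: 9.57
tcp_pos: [0.5636, -0.2295, 0.1352]
eef_rot: [[0.989, 0.151, 0.005], [0.151, -0.989, -0.003], [0.005, 0.004, -1.0]]
wrist_force: [0.3, -1.7, -0.6]
width: 0.999
grasp_force: 0.0
t: 9.98
tcp_pos: [0.5603, -0.3304, 0.1607]
eef_rot: [[0.989, 0.149, -0.002], [0.149, -0.989, 0.002], [-0.002, -0.002, -1.0]]
wrist_force: [-0.8, 1.0, -0.5]
width: 1.006
grasp_force: 0.0
9.9833 [ 0.56  -0.33   0.161] [-36.7  24.1  81.1   0.   75.   44.8] 8.544768671250354
L c [ 0.5588 -0.2304] r 29.3 [54.7 57.9] z 0.0639 label ang 1.1 dist 0.0135 n 956 rect [13.  1.] [30. 26.] 0.3
R c [ 0.5647 -0.3431] r 29.1 [54.7 57.3] z 0.0639 label ang 147.1 dist 0.0111 n 1095 rect [-8.  7.] [38. 37.] 81.6
plan [0.019 0.155 1.275] turn None j6 44.8
```

View pics/w3.png

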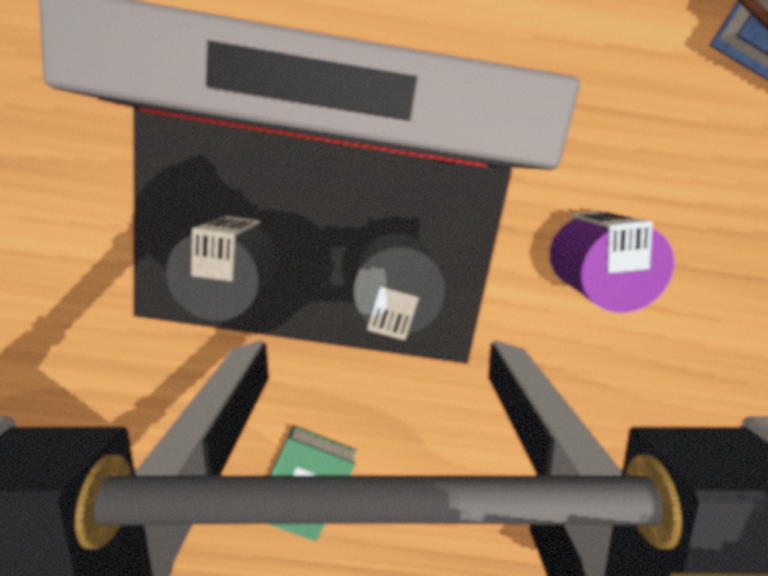

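L's label now reads about 0.5° off the scanner axis at (213,255), and R's still faces the robot at (393,313). Next is R.

```bash
m="python3 -m creep"
$m '[{"x":0.02,"y":0.155,"z":0.4,"turn":0},{"x":0.02,"y":0.155,"z":0.7,"turn":0},{"x":0.02,"y":0.155,"z":0.9,"turn":0},{"x":0.02,"y":0.155,"z":0.9,"turn":0},{"x":0.02,"y":0.155,"z":0.9,"turn":0}]' 94
$m '[{"x":0,"y":0,"z":0.2,"turn":0},{"x":0,"y":0,"z":0.37,"turn":0},{"x":0,"y":0,"z":0.37,"turn":0},{"x":0,"y":0,"z":0.37,"turn":0}]'
$m '[{"x":0,"y":0,"z":0,"turn":0},{"x":0,"y":0,"z":0,"turn":0},{"x":0,"y":0,"z":0,"turn":0},{"x":0,"y":0,"z":0,"turn":0},{"x":0,"y":0,"z":0,"turn":0},{"x":0,"y":0,"z":0,"turn":0},{"x":0,"y":0,"z":0,"turn":0},{"x":0,"y":0,"z":0,"turn":0}]' 40 25
```

```text
t: 10.45
tcp_pos: [0.5644, -0.3426, 0.0706]
eef_rot: [[0.988, 0.152, -0.004], [0.152, -0.988, 0.003], [-0.003, -0.004, -1.0]]
wrist_force: [0.3, 0.6, 0.2]
width: 1.002
grasp_force: 0.0
t: 10.78
tcp_pos: [0.5659, -0.3445, 0.0364]
eef_rot: [[0.988, 0.151, 0.001], [0.151, -0.988, -0.0], [0.0, 0.0, -1.0]]
wrist_force: [0.1, -1.7, -0.1]
width: 0.997
grasp_force: 0.0
t: 11.45
tcp_pos: [0.5654, -0.3447, 0.0356]
eef_rot: [[0.989, 0.15, -0.0], [0.15, -0.989, 0.001], [0.0, -0.001, -1.0]]
wrist_force: [-0.5, 1.3, 2.3]
width: 0.568
grasp_force: 25.0
```

```bash
m="python3 -m creep"
$m '[{"x":0,"y":0,"z":0,"turn":-0.02},{"x":0,"y":0,"z":0,"turn":-0.036},{"x":0,"y":0,"z":0,"turn":-0.052},{"x":0,"y":0,"z":0,"turn":-0.07},{"x":0,"y":0,"z":0,"turn":-0.088},{"x":0,"y":0,"z":0,"turn":-0.106},{"x":0,"y":0,"z":0,"turn":-0.124},{"x":0,"y":0,"z":0,"turn":-0.142},{"x":0,"y":0,"z":0,"turn":-0.16},{"x":0,"y":0,"z":0,"turn":-0.174},{"x":0,"y":0,"z":0,"turn":-0.174}]'
$m '[{"x":0,"y":0,"z":0,"turn":-0.02},{"x":0,"y":0,"z":0,"turn":-0.036},{"x":0,"y":0,"z":0,"turn":-0.052},{"x":0,"y":0,"z":0,"turn":-0.07},{"x":0,"y":0,"z":0,"turn":-0.088},{"x":0,"y":0,"z":0,"turn":-0.106},{"x":0,"y":0,"z":0,"turn":-0.124},{"x":0,"y":0,"z":0,"turn":-0.142},{"x":0,"y":0,"z":0,"turn":-0.16},{"x":0,"y":0,"z":0,"turn":-0.174},{"x":0,"y":0,"z":0,"turn":-0.174}]'
$m '[{"x":0,"y":0,"z":0,"turn":-0.02},{"x":0,"y":0,"z":0,"turn":-0.036},{"x":0,"y":0,"z":0,"turn":-0.052},{"x":0,"y":0,"z":0,"turn":-0.07},{"x":0,"y":0,"z":0,"turn":-0.088},{"x":0,"y":0,"z":0,"turn":-0.106},{"x":0,"y":0,"z":0,"turn":-0.124},{"x":0,"y":0,"z":0,"turn":-0.142},{"x":0,"y":0,"z":0,"turn":-0.16},{"x":0,"y":0,"z":0,"turn":-0.173},{"x":0,"y":0,"z":0,"turn":-0.173},{"x":0,"y":0,"z":0,"turn":-0.173}]'
$m '[{"x":0,"y":0,"z":0,"turn":0},{"x":0,"y":0,"z":0,"turn":0},{"x":0,"y":0,"z":0,"turn":0},{"x":0,"y":0,"z":0,"turn":0},{"x":0,"y":0,"z":-0.3,"turn":0},{"x":0,"y":0,"z":-0.6,"turn":0},{"x":0,"y":0,"z":-1,"turn":0},{"x":0,"y":0,"z":-1,"turn":0},{"x":0,"y":0,"z":-1,"turn":0}]' 94
$m '[{"x":0.3,"y":0.6,"z":-0.5,"turn":0.045},{"x":0.3,"y":0.6,"z":-0.5,"turn":0.045},{"x":0.3,"y":0.6,"z":-0.5,"turn":0.045},{"x":0.3,"y":0.6,"z":-0.5,"turn":0.045},{"x":0.3,"y":0.6,"z":-0.5,"turn":0.045},{"x":0.3,"y":0.6,"z":-0.5,"turn":0.045}]'
python3 look.py w4.png; python3 - <<'E'
from h import *
from meas import tins
tins([('L',.563,-.229),('R',.565,-.342)])
E
```

```text
t: 12.37
tcp_pos: [0.5657, -0.3451, 0.0357]
eef_rot: [[0.319, 0.948, 0.0], [0.948, -0.319, -0.0], [-0.0, 0.0, -1.0]]
wrist_force: [-0.1, -0.2, 2.2]
width: 0.569
grasp_force: 25.0
t: 13.28
tcp_pos: [0.5656, -0.3452, 0.0357]
eef_rot: [[-0.693, 0.721, 0.0], [0.721, 0.693, -0.0], [-0.0, 0.0, -1.0]]
wrist_force: [0.6, 0.6, 2.0]
width: 0.57
grasp_force: 25.0
t: 14.28
tcp_pos: [0.5655, -0.3452, 0.0356]
eef_rot: [[-0.961, -0.275, 0.0], [-0.275, 0.961, -0.0], [-0.0, -0.0, -1.0]]
wrist_force: [-0.1, 0.4, 2.7]
width: 0.571
grasp_force: 25.0
t: 15.03
tcp_pos: [0.567, -0.3461, 0.1384]
eef_rot: [[-0.96, -0.279, 0.005], [-0.279, 0.96, -0.004], [-0.004, -0.005, -1.0]]
wrist_force: [1.0, -0.2, -0.0]
width: 1.001
grasp_force: 0.0
t: 15.53
tcp_pos: [0.5197, -0.2958, 0.1838]
eef_rot: [[-1.0, -0.001, -0.002], [-0.001, 1.0, 0.001], [0.002, 0.001, -1.0]]
wrist_force: [-0.1, 0.7, -0.5]
width: 0.999
grasp_force: 0.0
15.5333 [ 0.52  -0.296  0.184] [ -36.3   18.8   86.1   -0.    75.2 -126.4] -179.95526595138585
L c [ 0.5583 -0.2311] r 29.2 [54.6 58.1] z 0.0639 label ang -8.3 dist 0.0123 n 609 rect [13. -2.] [30. 24.] 2.4
R c [ 0.5625 -0.3471] r 29.2 [54.2 57.7] z 0.0639 label ang -0.6 dist 0.013 n 631 rect [13. -0.] [30. 26.] 1.1
```

View pics/w4.png

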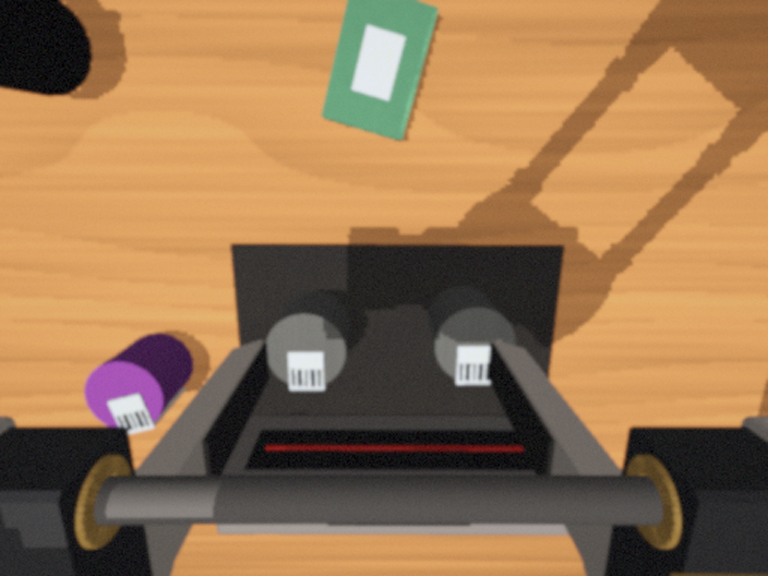

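Both labels now face the head, at (306,371) and (473,366), within about 2°, and both tins are released. Now I carry L to the drawer.

```bash
m="python3 -m creep"
$m '[{"x":-0.4,"y":0.66,"z":0.1,"turn":0},{"x":-0.4,"y":0.66,"z":0.4,"turn":0},{"x":-0.4,"y":0.66,"z":0.8,"turn":0},{"x":-0.4,"y":0.66,"z":0.8,"turn":0},{"x":-0.4,"y":0.66,"z":0.8,"turn":0}]' 94
$m '[{"x":0,"y":0,"z":0.4,"turn":0},{"x":0,"y":0,"z":0.68,"turn":0},{"x":0,"y":0,"z":0.68,"turn":0},{"x":0,"y":0,"z":0.68,"turn":0}]'
$m '[{"x":0,"y":0,"z":0,"turn":0},{"x":0,"y":0,"z":0,"turn":0},{"x":0,"y":0,"z":0,"turn":0},{"x":0,"y":0,"z":0,"turn":0},{"x":0,"y":0,"z":0,"turn":0},{"x":0,"y":0,"z":0,"turn":0},{"x":0,"y":0,"z":0,"turn":0},{"x":0,"y":0,"z":0,"turn":0}]' 40 35
$m '[{"x":0,"y":0,"z":-0.2,"turn":0},{"x":0,"y":0,"z":-0.5,"turn":0},{"x":0,"y":0,"z":-0.8,"turn":0},{"x":0,"y":0,"z":-1,"turn":0},{"x":0,"y":0,"z":-1,"turn":0}]'
$m '[{"x":0,"y":0.4,"z":-0.2,"turn":0},{"x":-0.3,"y":0.8,"z":-0.2,"turn":0},{"x":-0.3,"y":1,"z":-0.2,"turn":0},{"x":-0.3,"y":1,"z":-0.2,"turn":0}]'
```

```text
t: 16.0
tcp_pos: [0.5579, -0.2286, 0.1019]
eef_rot: [[-1.0, -0.001, -0.007], [-0.001, 1.0, 0.004], [0.007, 0.004, -1.0]]
wrist_force: [-0.4, -0.3, 0.7]
width: 1.002
grasp_force: 0.0
t: 16.33
tcp_pos: [0.5598, -0.231, 0.0379]
eef_rot: [[-1.0, 0.001, -0.001], [0.001, 1.0, 0.0], [0.001, 0.0, -1.0]]
wrist_force: [0.2, 0.2, 0.8]
width: 1.0
grasp_force: 0.0
t: 17.0
tcp_pos: [0.5601, -0.2297, 0.0379]
eef_rot: [[-1.0, -0.0, 0.0], [-0.0, 1.0, 0.0], [-0.0, 0.0, -1.0]]
wrist_force: [-0.4, 0.4, 3.6]
width: 0.568
grasp_force: 35.0
t: 17.42
tcp_pos: [0.5625, -0.2311, 0.1417]
eef_rot: [[-1.0, -0.0, 0.007], [-0.0, 1.0, -0.004], [-0.007, -0.004, -1.0]]
wrist_force: [1.6, -0.9, -1.5]
width: 0.568
grasp_force: 35.0
t: 17.75
tcp_pos: [0.5901, -0.1241, 0.1558]
eef_rot: [[-1.0, -0.004, -0.002], [-0.004, 1.0, 0.005], [0.002, 0.005, -1.0]]
wrist_force: [-0.1, 0.1, -2.1]
width: 0.575
grasp_force: 35.0
```

```bash
m="python3 -m creep"
$m '[{"x":-0.2,"y":0.4,"z":0,"turn":0},{"x":-0.4,"y":0.8,"z":0,"turn":0},{"x":-0.4,"y":1,"z":0,"turn":0},{"x":-0.4,"y":1,"z":0,"turn":0}]'
$m '[{"x":-0.25,"y":0.4,"z":0,"turn":0},{"x":-0.25,"y":0.8,"z":0,"turn":0},{"x":-0.25,"y":1,"z":0,"turn":0},{"x":-0.25,"y":1,"z":0,"turn":0}]'
$m '[{"x":0,"y":0.3,"z":0,"turn":0},{"x":0,"y":0.47,"z":0,"turn":0},{"x":0,"y":0.47,"z":0,"turn":0},{"x":0,"y":0.47,"z":0,"turn":0}]'
$m '[{"x":0,"y":0,"z":0.3,"turn":0},{"x":0,"y":0,"z":0.6,"turn":0},{"x":0,"y":0,"z":0.85,"turn":0},{"x":0,"y":0,"z":0.85,"turn":0},{"x":0,"y":0,"z":0.85,"turn":0}]'
python3 -c "
from h import *
plan(.655,.12,.057,180)"
```

```text
t: 18.08
tcp_pos: [0.6295, -0.0248, 0.155]
eef_rot: [[-1.0, -0.004, -0.003], [-0.004, 1.0, 0.004], [0.003, 0.004, -1.0]]
wrist_force: [-0.6, -0.8, -1.9]
width: 0.571
grasp_force: 35.0
t: 18.42
tcp_pos: [0.6537, 0.0744, 0.1551]
eef_rot: [[-1.0, -0.004, -0.004], [-0.004, 1.0, 0.003], [0.004, 0.003, -1.0]]
wrist_force: [-0.5, 0.3, -1.4]
width: 0.568
grasp_force: 35.0
t: 18.75
tcp_pos: [0.654, 0.1162, 0.156]
eef_rot: [[-1.0, -0.001, -0.002], [-0.001, 1.0, -0.002], [0.002, -0.002, -1.0]]
wrist_force: [0.4, -0.2, -2.1]
width: 0.571
grasp_force: 35.0
t: 19.17
tcp_pos: [0.6535, 0.1152, 0.0708]
eef_rot: [[-1.0, 0.001, -0.004], [0.001, 1.0, -0.001], [0.004, -0.001, -1.0]]
wrist_force: [0.4, 0.6, -2.1]
width: 0.566
grasp_force: 35.0
plan [-0.015  0.048  0.138] turn [np.float64(-0.0002), 'other', np.float64(0.4998)] j6 -85.9
```

```bash
m="python3 -m creep"
$m '[{"x":0,"y":0,"z":0.1,"turn":0},{"x":0,"y":0,"z":0.135,"turn":0},{"x":0,"y":0,"z":0.135,"turn":0},{"x":0,"y":0,"z":0.135,"turn":0}]'
$m '[{"x":0,"y":0,"z":0,"turn":0},{"x":0,"y":0,"z":0,"turn":0},{"x":0,"y":0,"z":0,"turn":0},{"x":0,"y":0,"z":-0.3,"turn":0},{"x":0,"y":0,"z":-0.6,"turn":0},{"x":0,"y":0,"z":-1,"turn":0},{"x":0,"y":0,"z":-1,"turn":0}]' 78
$m '[{"x":0,"y":-0.4,"z":-0.2,"turn":0},{"x":0,"y":-0.8,"z":-0.2,"turn":0},{"x":0,"y":-1,"z":-0.2,"turn":0}]' 94
$m '[{"x":0.3,"y":-1,"z":0,"turn":0},{"x":0.3,"y":-1,"z":0,"turn":0},{"x":0.3,"y":-1,"z":0,"turn":0}]'
$m '[{"x":0.3,"y":-1,"z":0,"turn":0},{"x":0.3,"y":-1,"z":0,"turn":0},{"x":0.3,"y":-1,"z":0,"turn":0}]'
$m '[{"x":0.3,"y":-1,"z":0,"turn":0},{"x":0.3,"y":-1,"z":0,"turn":0},{"x":0.3,"y":-1,"z":0,"turn":0}]'
$m '[{"x":0,"y":-0.6,"z":0,"turn":0},{"x":0,"y":-0.6,"z":0,"turn":0},{"x":0,"y":-0.6,"z":0,"turn":0},{"x":0,"y":-0.6,"z":0,"turn":0}]'
python3 look.py w5.png
python3 - <<'E'
from h import *
from meas import tins
tins([('R',.565,-.346)])
plan(.565,-.346,.038,180)
E
```

```text
t: 19.5
tcp_pos: [0.6553, 0.1171, 0.0597]
eef_rot: [[-1.0, -0.0, 0.001], [-0.0, 1.0, 0.0], [-0.001, 0.0, -1.0]]
wrist_force: [-0.3, 0.8, -1.0]
width: 0.569
grasp_force: 35.0
t: 20.08
tcp_pos: [0.6597, 0.1178, 0.1679]
eef_rot: [[-1.0, -0.001, 0.015], [-0.0, 1.0, 0.001], [-0.015, 0.001, -1.0]]
wrist_force: [0.7, 0.1, 0.5]
width: 0.832
grasp_force: 0.0
t: 20.33
tcp_pos: [0.656, 0.0139, 0.1813]
eef_rot: [[-1.0, -0.0, 0.005], [-0.0, 1.0, -0.003], [-0.005, -0.003, -1.0]]
wrist_force: [-0.2, -0.6, 0.0]
width: 0.986
grasp_force: 0.0
t: 20.58
tcp_pos: [0.6238, -0.0868, 0.1795]
eef_rot: [[-1.0, 0.002, 0.0], [0.002, 1.0, -0.003], [-0.0, -0.003, -1.0]]
wrist_force: [-0.0, 0.1, 0.3]
width: 1.001
grasp_force: 0.0
t: 20.83
tcp_pos: [0.5937, -0.1869, 0.1795]
eef_rot: [[-1.0, 0.002, 0.001], [0.002, 1.0, -0.003], [-0.001, -0.003, -1.0]]
wrist_force: [1.0, -0.5, -0.1]
width: 1.001
grasp_force: 0.0
t: 21.08
tcp_pos: [0.5637, -0.2872, 0.1795]
eef_rot: [[-1.0, 0.002, 0.001], [0.002, 1.0, -0.003], [-0.001, -0.003, -1.0]]
wrist_force: [0.1, 0.4, 0.1]
width: 1.0
grasp_force: 0.0
t: 21.42
tcp_pos: [0.5649, -0.343, 0.1787]
eef_rot: [[-1.0, 0.002, 0.0], [0.002, 1.0, 0.001], [-0.0, 0.001, -1.0]]
wrist_force: [-0.6, 0.9, -0.3]
width: 1.0
grasp_force: 0.0
21.4167 [ 0.565 -0.343  0.179] [-3.730e+01  2.430e+01  7.810e+01  1.000e-01  7.760e+01 -1.273e+02] 179.91273556969273
R c [ 0.5627 -0.3473] r 29.3 [54.5 57.5] z 0.0639 label ang 2.9 dist 0.0128 n 713 rect [13.  1.] [25. 29.] 89.2
plan [-0.    -0.044  1.408] turn [np.float64(-0.0), 'other', np.float64(0.5)] j6 -127.3
```

```bash
m="python3 -m creep"
$m '[{"x":0,"y":-0.03,"z":0.4,"turn":0},{"x":0,"y":-0.03,"z":0.8,"turn":0},{"x":0,"y":-0.03,"z":0.8,"turn":0},{"x":0,"y":-0.03,"z":0.8,"turn":0}]' 94
$m '[{"x":0,"y":0,"z":0.4,"turn":0},{"x":0,"y":0,"z":0.6,"turn":0},{"x":0,"y":0,"z":0.6,"turn":0},{"x":0,"y":0,"z":0.6,"turn":0}]' >/dev/null
$m '[{"x":0,"y":0,"z":0,"turn":0},{"x":0,"y":0,"z":0,"turn":0},{"x":0,"y":0,"z":0,"turn":0},{"x":0,"y":0,"z":0,"turn":0},{"x":0,"y":0,"z":0,"turn":0},{"x":0,"y":0,"z":0,"turn":0},{"x":0,"y":0,"z":0,"turn":0},{"x":0,"y":0,"z":0,"turn":0}]' 40 35
$m '[{"x":0,"y":0,"z":-0.2,"turn":0},{"x":0,"y":0,"z":-0.5,"turn":0},{"x":0,"y":0,"z":-0.8,"turn":0},{"x":0,"y":0,"z":-1,"turn":0},{"x":0,"y":0,"z":-1,"turn":0}]' >/dev/null
$m '[{"x":0,"y":0.4,"z":-0.2,"turn":0},{"x":0,"y":0.8,"z":-0.2,"turn":0},{"x":0,"y":1,"z":-0.2,"turn":0},{"x":0,"y":1,"z":-0.2,"turn":0}]'
$m '[{"x":-0.3,"y":0.4,"z":0,"turn":0},{"x":-0.3,"y":0.8,"z":0,"turn":0},{"x":-0.3,"y":1,"z":0,"turn":0},{"x":-0.3,"y":1,"z":0,"turn":0}]'
$m '[{"x":-0.3,"y":0.4,"z":0,"turn":0},{"x":-0.3,"y":0.8,"z":0,"turn":0},{"x":-0.3,"y":1,"z":0,"turn":0},{"x":-0.3,"y":1,"z":0,"turn":0}]'
$m '[{"x":-0.3,"y":0.4,"z":0,"turn":0},{"x":-0.3,"y":0.8,"z":0,"turn":0},{"x":-0.3,"y":1,"z":0,"turn":0},{"x":-0.3,"y":1,"z":0,"turn":0}]'
```

```text
t: 21.8
tcp_pos: [0.5639, -0.3428, 0.0974]
eef_rot: [[-1.0, -0.002, -0.004], [-0.002, 1.0, 0.004], [0.004, 0.004, -1.0]]
wrist_force: [0.8, 0.2, 0.1]
width: 0.998
grasp_force: 0.0
t: 22.8
tcp_pos: [0.565, -0.3458, 0.0392]
eef_rot: [[-1.0, -0.0, 0.0], [-0.0, 1.0, -0.0], [-0.0, -0.0, -1.0]]
wrist_force: [-0.5, -0.1, 1.7]
width: 0.572
grasp_force: 35.0
t: 23.55
tcp_pos: [0.5636, -0.2404, 0.1576]
eef_rot: [[-1.0, -0.004, -0.003], [-0.004, 1.0, 0.004], [0.003, 0.004, -1.0]]
wrist_force: [0.3, -0.6, -1.0]
width: 0.57
grasp_force: 35.0
t: 23.88
tcp_pos: [0.5941, -0.1411, 0.157]
eef_rot: [[-1.0, -0.004, -0.003], [-0.004, 1.0, 0.004], [0.003, 0.004, -1.0]]
wrist_force: [-0.4, 0.3, -0.9]
width: 0.571
grasp_force: 35.0
t: 24.22
tcp_pos: [0.6246, -0.0419, 0.1572]
eef_rot: [[-1.0, -0.004, -0.002], [-0.004, 1.0, 0.003], [0.002, 0.003, -1.0]]
wrist_force: [-0.6, -0.2, -0.0]
width: 0.566
grasp_force: 35.0
t: 24.55
tcp_pos: [0.655, 0.0575, 0.1573]
eef_rot: [[-1.0, -0.004, -0.002], [-0.004, 1.0, 0.002], [0.002, 0.002, -1.0]]
wrist_force: [0.6, -0.4, -1.5]
width: 0.574
grasp_force: 35.0
```

```bash
m="python3 -m creep"
$m '[{"x":0,"y":0.4,"z":0,"turn":0},{"x":0,"y":0.8,"z":0,"turn":0},{"x":0,"y":1,"z":0,"turn":0},{"x":0,"y":1,"z":0,"turn":0}]' >/dev/null
$m '[{"x":0,"y":0.4,"z":0,"turn":0},{"x":0,"y":0.8,"z":0,"turn":0},{"x":0,"y":1,"z":0,"turn":0},{"x":0,"y":1,"z":0,"turn":0}]' 
$m '[{"x":0,"y":0.2,"z":0.2,"turn":0},{"x":0,"y":0.2,"z":0.5,"turn":0},{"x":0,"y":0.2,"z":0.8,"turn":0},{"x":0,"y":0.2,"z":0.8,"turn":0},{"x":0,"y":0.2,"z":0.8,"turn":0}]'
$m '[{"x":0,"y":0,"z":0.1,"turn":0},{"x":0,"y":0,"z":0.16,"turn":0},{"x":0,"y":0,"z":0.16,"turn":0},{"x":0,"y":0,"z":0.16,"turn":0}]'
```

```text
t: 25.22
tcp_pos: [0.6553, 0.2559, 0.1577]
eef_rot: [[-1.0, -0.003, -0.0], [-0.003, 1.0, 0.001], [0.0, 0.001, -1.0]]
wrist_force: [0.3, 0.6, -0.9]
width: 0.567
grasp_force: 35.0
t: 25.63
tcp_pos: [0.6541, 0.2709, 0.0768]
eef_rot: [[-1.0, 0.001, -0.005], [0.001, 1.0, -0.003], [0.005, -0.003, -1.0]]
wrist_force: [0.3, 0.3, -1.3]
width: 0.569
grasp_force: 35.0
t: 25.97
tcp_pos: [0.6552, 0.274, 0.0637]
eef_rot: [[-1.0, 0.0, 0.001], [0.0, 1.0, 0.0], [-0.001, 0.0, -1.0]]
wrist_force: [0.5, 0.0, -1.2]
width: 0.57
grasp_force: 35.0
```

```bash
m="python3 -m creep"
$m '[{"x":0,"y":0,"z":0.06,"turn":0},{"x":0,"y":0,"z":0.06,"turn":0},{"x":0,"y":0,"z":0.06,"turn":0}]'
$m '[{"x":0,"y":0,"z":0,"turn":0},{"x":0,"y":0,"z":0,"turn":0},{"x":0,"y":0,"z":0,"turn":0},{"x":0,"y":0,"z":-0.3,"turn":0},{"x":0,"y":0,"z":-0.6,"turn":0},{"x":0,"y":0,"z":-1,"turn":0},{"x":0,"y":0,"z":-1,"turn":0}]' 78 >/dev/null
$m '[{"x":0.4,"y":0,"z":-0.4,"turn":0},{"x":0.8,"y":0,"z":-0.4,"turn":0},{"x":1,"y":0,"z":-0.4,"turn":0}]' 94 >/dev/null
$m '[{"x":1,"y":0,"z":0,"turn":0},{"x":1,"y":0,"z":0,"turn":0},{"x":1,"y":0,"z":0,"turn":0}]' >/dev/null
$m '[{"x":1,"y":0.1,"z":0,"turn":0},{"x":1,"y":0.1,"z":0,"turn":0},{"x":1,"y":0.1,"z":0,"turn":0},{"x":1,"y":0.1,"z":0,"turn":0},{"x":1,"y":0.1,"z":0,"turn":0}]'
cat > book.py <<'E'
from h import *
import sys
x,y=map(float,sys.argv[1:3])
s=get_state();c=capture('wrist');P=cloud(c,s);Q=P[...,:2]
m=(abs(P[...,0]-x)<.09)&(abs(P[...,1]-y)<.09)&(P[...,2]>.012)&(P[...,2]<.03)
m=cv2.morphologyEx(m.astype(np.uint8),cv2.MORPH_OPEN,np.ones((5,5)))
n,lab,st,_=cv2.connectedComponentsWithStats(m); k=1+np.argmax(st[1:,4]); m=lab==k
ce,wh,a=cv2.minAreaRect(Q[m].astype(np.float32)*1000)
if wh[0]<wh[1]: a+=90   # a = world angle of the long side
print('book',np.round(ce,1),np.round(wh,1),'long side ang',round(a,1),m.sum(),'z',np.median(P[m][:,2]).round(4))
plan(ce[0]/1000,ce[1]/1000,.010,a)
E
python3 book.py .338 .29; python3 look.py w6.png
```

```text
t: 26.22
tcp_pos: [0.6546, 0.2743, 0.0569]
eef_rot: [[-1.0, -0.0, -0.0], [-0.0, 1.0, -0.0], [0.0, -0.0, -1.0]]
wrist_force: [0.1, -0.5, -0.9]
width: 0.569
grasp_force: 35.0
t: 27.72
tcp_pos: [0.3553, 0.2846, 0.1978]
eef_rot: [[-1.0, -0.002, 0.003], [-0.002, 1.0, 0.001], [-0.003, 0.001, -1.0]]
wrist_force: [1.1, -0.4, 0.4]
width: 1.0
grasp_force: 0.0
book [339.6 289.7] [84.2 58.1] long side ang 8.2 3534 z 0.0196
plan [0.173 0.048 1.876] turn [np.float64(-0.0225), 'other', np.float64(0.4775)] j6 -60.1
27.7667 [0.356 0.285 0.198] [ 29.9   6.  101.4  -0.   72.5 -60.1] -179.95242784350827
```

View pics/w6.png

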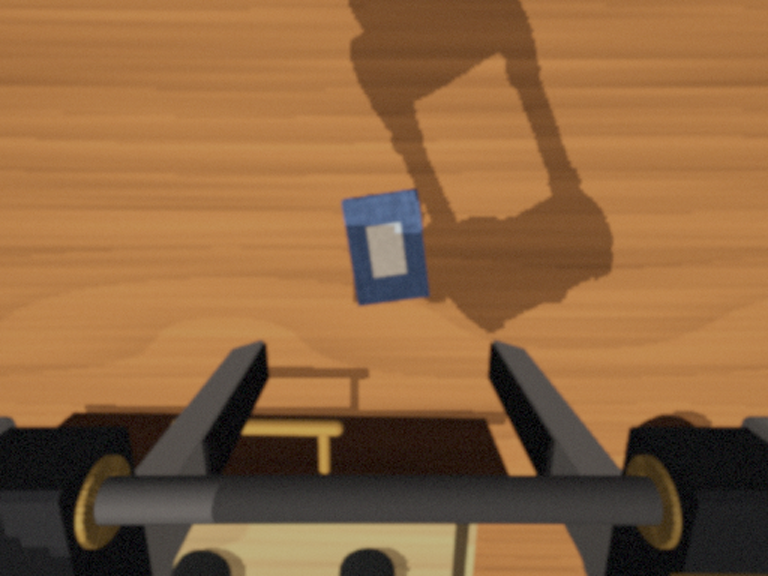

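```bash
m="python3 -m creep"
$m '[{"x":0.17,"y":0.05,"z":0.4,"turn":-0.0225},{"x":0.17,"y":0.05,"z":0.8,"turn":-0.0225},{"x":0.17,"y":0.05,"z":1,"turn":-0.0225},{"x":0.17,"y":0.05,"z":1,"turn":-0.0225},{"x":0.17,"y":0.05,"z":1,"turn":-0.0225}]' 94 >/dev/null
$m '[{"x":0,"y":0,"z":0.3,"turn":0},{"x":0,"y":0,"z":0.6,"turn":0},{"x":0,"y":0,"z":0.8,"turn":0},{"x":0,"y":0,"z":0.86,"turn":0},{"x":0,"y":0,"z":0.86,"turn":0},{"x":0,"y":0,"z":0.86,"turn":0}]'
$m '[{"x":0,"y":0,"z":0,"turn":0},{"x":0,"y":0,"z":0,"turn":0},{"x":0,"y":0,"z":0,"turn":0},{"x":0,"y":0,"z":0,"turn":0},{"x":0,"y":0,"z":0,"turn":0},{"x":0,"y":0,"z":0,"turn":0},{"x":0,"y":0,"z":0,"turn":0},{"x":0,"y":0,"z":0,"turn":0}]' 45 30
$m '[{"x":0,"y":0,"z":-0.2,"turn":0},{"x":0,"y":0,"z":-0.5,"turn":0},{"x":0,"y":0,"z":-0.8,"turn":0},{"x":0,"y":0,"z":-1,"turn":0},{"x":0,"y":0,"z":-1,"turn":0}]'
$m '[{"x":0,"y":0,"z":-0.4,"turn":0.01},{"x":0,"y":0,"z":-0.4,"turn":0.0225},{"x":0,"y":0,"z":-0.4,"turn":0.0225},{"x":0,"y":0,"z":-0.4,"turn":0.0225},{"x":0,"y":0,"z":-0.4,"turn":0.0225}]'
python3 -c "
from h import *
plan(.556,.28,.15,180)"
```

```text
t: 28.73
tcp_pos: [0.3398, 0.2902, 0.0123]
eef_rot: [[-0.99, -0.141, 0.003], [-0.141, 0.99, 0.002], [-0.003, 0.001, -1.0]]
wrist_force: [-0.2, 0.6, 1.3]
width: 1.001
grasp_force: 0.0
t: 29.4
tcp_pos: [0.3379, 0.2894, 0.0113]
eef_rot: [[-0.99, -0.141, 0.0], [-0.141, 0.99, 0.001], [-0.001, 0.0, -1.0]]
wrist_force: [-0.5, -0.0, 4.6]
width: 0.612
grasp_force: 30.0
t: 29.82
tcp_pos: [0.3403, 0.2907, 0.1145]
eef_rot: [[-0.99, -0.141, 0.007], [-0.141, 0.99, 0.004], [-0.007, 0.003, -1.0]]
wrist_force: [0.7, 0.5, -0.2]
width: 0.616
grasp_force: 30.0
t: 30.23
tcp_pos: [0.3366, 0.2884, 0.1493]
eef_rot: [[-1.0, -0.002, -0.003], [-0.002, 1.0, -0.002], [0.003, -0.002, -1.0]]
wrist_force: [0.4, -0.1, -1.8]
width: 0.615
grasp_force: 30.0
plan [-2.194 -0.088 -0.014] turn [np.float64(0.0003), 'other', np.float64(-0.4997)] j6 -58.5
```

```bash
m="python3 -m creep"
$m '[{"x":-0.4,"y":0,"z":0,"turn":0},{"x":-0.8,"y":0,"z":0,"turn":0},{"x":-1,"y":0,"z":0,"turn":0},{"x":-1,"y":0,"z":0,"turn":0}]' >/dev/null
$m '[{"x":-0.4,"y":-0.08,"z":0,"turn":0},{"x":-0.8,"y":-0.08,"z":0,"turn":0},{"x":-1,"y":-0.08,"z":0,"turn":0},{"x":-1,"y":-0.08,"z":0,"turn":0}]' >/dev/null
$m '[{"x":-0.19,"y":0,"z":0,"turn":0},{"x":-0.19,"y":0,"z":0,"turn":0},{"x":-0.19,"y":0,"z":0,"turn":0},{"x":-0.19,"y":0,"z":0,"turn":0}]'
$m '[{"x":0,"y":0,"z":0.3,"turn":0},{"x":0,"y":0,"z":0.6,"turn":0},{"x":0,"y":0,"z":0.9,"turn":0},{"x":0,"y":0,"z":1,"turn":0},{"x":0,"y":0,"z":1,"turn":0},{"x":0,"y":0,"z":1,"turn":0}]'
```

```text
t: 31.23
tcp_pos: [0.5544, 0.2812, 0.1502]
eef_rot: [[-1.0, -0.001, -0.003], [-0.001, 1.0, -0.001], [0.003, -0.001, -1.0]]
wrist_force: [0.1, -0.0, -0.4]
width: 0.613
grasp_force: 30.0
t: 31.73
tcp_pos: [0.5562, 0.2815, 0.0515]
eef_rot: [[-1.0, -0.001, -0.0], [-0.001, 1.0, 0.0], [0.0, 0.0, -1.0]]
wrist_force: [-0.1, -0.6, 0.5]
width: 0.613
grasp_force: 30.0
```

```bash
m="python3 -m creep"
$m '[{"x":0,"y":0,"z":0.1,"turn":0},{"x":0,"y":0,"z":0.175,"turn":0},{"x":0,"y":0,"z":0.175,"turn":0},{"x":0,"y":0,"z":0.175,"turn":0}]'
$m '[{"x":0,"y":0,"z":0,"turn":0},{"x":0,"y":0,"z":0,"turn":0},{"x":0,"y":0,"z":0,"turn":0},{"x":0,"y":0,"z":-0.3,"turn":0},{"x":0,"y":0,"z":-0.6,"turn":0},{"x":0,"y":0,"z":-1,"turn":0},{"x":0,"y":0,"z":-1,"turn":0}]' 76
$m '[{"x":0.3,"y":-0.4,"z":-0.7,"turn":0},{"x":0.3,"y":-0.8,"z":-0.7,"turn":0},{"x":0.3,"y":-1,"z":-0.7,"turn":0},{"x":0.3,"y":-1,"z":-0.7,"turn":0}]' 94
$m '[{"x":0.3,"y":-1,"z":0,"turn":0},{"x":0.3,"y":-1,"z":0,"turn":0},{"x":0.3,"y":-1,"z":0,"turn":0}]' >/dev/null
$m '[{"x":0.3,"y":-1,"z":0,"turn":0},{"x":0.3,"y":-1,"z":0,"turn":0},{"x":0.3,"y":-1,"z":0,"turn":0}]' >/dev/null
$m '[{"x":0.3,"y":-1,"z":0,"turn":0},{"x":0.3,"y":-1,"z":0,"turn":0},{"x":0.3,"y":-1,"z":0,"turn":0}]' >/dev/null
$m '[{"x":0.3,"y":-1,"z":0,"turn":0},{"x":0.3,"y":-1,"z":0,"turn":0},{"x":0.3,"y":-1,"z":0,"turn":0}]' >/dev/null
$m '[{"x":0.3,"y":-0.75,"z":0,"turn":0},{"x":0.3,"y":-0.75,"z":0,"turn":0},{"x":0.3,"y":-0.75,"z":0,"turn":0},{"x":0.3,"y":-0.75,"z":0,"turn":0},{"x":0.3,"y":-0.75,"z":0,"turn":0}]'
python3 book.py .375 -.295
python3 look.py w7.png; python3 -c "
from h import *
c=capture('top');save(c,'top3.png',1.5)"
```

```text
t: 32.07
tcp_pos: [0.5567, 0.2812, 0.0336]
eef_rot: [[-1.0, -0.0, -0.0], [-0.0, 1.0, 0.0], [0.0, 0.0, -1.0]]
wrist_force: [0.2, 0.4, 0.3]
width: 0.618
grasp_force: 30.0
t: 32.65
tcp_pos: [0.5616, 0.2831, 0.1417]
eef_rot: [[-1.0, -0.0, 0.014], [-0.0, 1.0, 0.005], [-0.014, 0.005, -1.0]]
wrist_force: [1.2, -0.5, 0.5]
width: 0.808
grasp_force: 0.0
t: 32.98
tcp_pos: [0.5272, 0.177, 0.207]
eef_rot: [[-1.0, 0.002, 0.005], [0.002, 1.0, -0.002], [-0.005, -0.002, -1.0]]
wrist_force: [1.7, 0.5, -0.9]
width: 0.999
grasp_force: 0.0
t: 34.4
tcp_pos: [0.377, -0.2934, 0.2032]
eef_rot: [[-1.0, 0.001, 0.0], [0.001, 1.0, 0.001], [-0.0, 0.001, -1.0]]
wrist_force: [0.4, -0.3, -0.5]
width: 1.003
grasp_force: 0.0
book [ 373.8 -297.6] [58.1 84.1] long side ang 164.5 3310 z 0.0196
plan [ 0.034 -0.051  1.933] turn [np.float64(0.0431), 'other', np.float64(-0.4569)] j6 -136.3
34.45 [ 0.377 -0.293  0.203] [-4.620e+01  7.700e+00  9.840e+01  1.000e-01  7.390e+01 -1.363e+02] -179.9680731954254
```

View pics/top3.png

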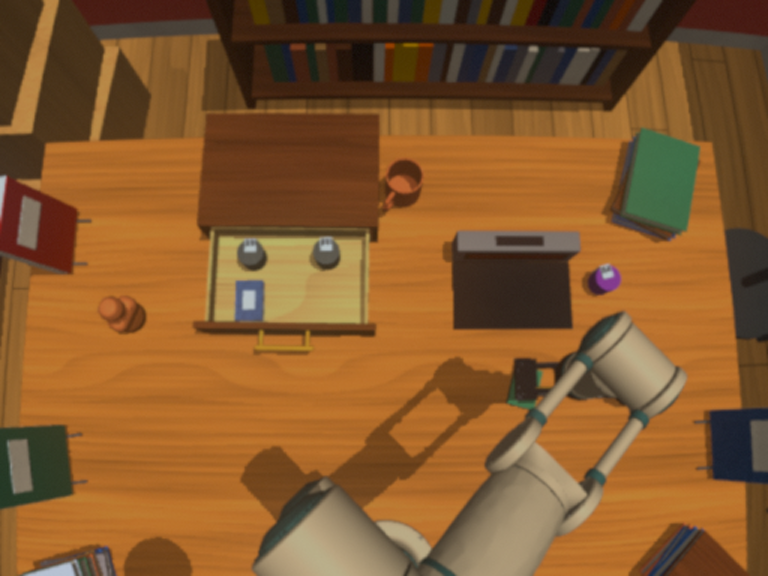

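The tins stand at (250,255) and (327,253) in the drawer, with the blue book at (249,300). Next is the green book.

```bash
m="python3 -m creep"
$m '[{"x":0.03,"y":-0.05,"z":0.4,"turn":0.02},{"x":0.03,"y":-0.05,"z":0.8,"turn":0.043},{"x":0.03,"y":-0.05,"z":1,"turn":0.043},{"x":0.03,"y":-0.05,"z":1,"turn":0.043},{"x":0.03,"y":-0.05,"z":1,"turn":0.043}]' 94 
$m '[{"x":0,"y":0,"z":0.3,"turn":0},{"x":0,"y":0,"z":0.6,"turn":0},{"x":0,"y":0,"z":0.8,"turn":0},{"x":0,"y":0,"z":0.92,"turn":0},{"x":0,"y":0,"z":0.92,"turn":0},{"x":0,"y":0,"z":0.92,"turn":0}]'
$m '[{"x":0,"y":0,"z":0,"turn":0},{"x":0,"y":0,"z":0,"turn":0},{"x":0,"y":0,"z":0,"turn":0},{"x":0,"y":0,"z":0,"turn":0},{"x":0,"y":0,"z":0,"turn":0},{"x":0,"y":0,"z":0,"turn":0},{"x":0,"y":0,"z":0,"turn":0},{"x":0,"y":0,"z":0,"turn":0}]' 45 30
$m '[{"x":0,"y":0,"z":-0.2,"turn":0},{"x":0,"y":0,"z":-0.5,"turn":0},{"x":0,"y":0,"z":-0.8,"turn":0},{"x":0,"y":0,"z":-1,"turn":0},{"x":0,"y":0,"z":-1,"turn":0}]'
$m '[{"x":0,"y":0,"z":-0.4,"turn":-0.01},{"x":0,"y":0,"z":-0.4,"turn":-0.025},{"x":0,"y":0,"z":-0.4,"turn":-0.043},{"x":0,"y":0,"z":-0.4,"turn":-0.043},{"x":0,"y":0,"z":-0.4,"turn":-0.043}]'
python3 -c "
from h import *
plan(.556,.12,.15,180)"
```

```text
t: 34.97
tcp_pos: [0.3741, -0.2975, 0.1031]
eef_rot: [[-0.965, 0.264, -0.001], [0.264, 0.965, 0.002], [0.002, 0.001, -1.0]]
wrist_force: [1.0, 0.3, -0.3]
width: 1.0
grasp_force: 0.0
t: 35.47
tcp_pos: [0.3753, -0.2995, 0.0128]
eef_rot: [[-0.964, 0.265, 0.002], [0.265, 0.964, -0.002], [-0.002, -0.001, -1.0]]
wrist_force: [0.2, 0.0, -0.9]
width: 1.002
grasp_force: 0.0
t: 36.13
tcp_pos: [0.374, -0.2986, 0.0117]
eef_rot: [[-0.964, 0.267, 0.0], [0.267, 0.964, 0.0], [-0.0, 0.0, -1.0]]
wrist_force: [-0.6, 2.1, 4.6]
width: 0.61
grasp_force: 30.0
t: 36.55
tcp_pos: [0.376, -0.3012, 0.1151]
eef_rot: [[-0.964, 0.266, 0.006], [0.266, 0.964, -0.006], [-0.007, -0.005, -1.0]]
wrist_force: [-0.6, -0.7, -1.3]
width: 0.616
grasp_force: 30.0
t: 36.97
tcp_pos: [0.3732, -0.2982, 0.15]
eef_rot: [[-1.0, 0.003, -0.002], [0.003, 1.0, 0.002], [0.002, 0.002, -1.0]]
wrist_force: [0.5, 0.2, -0.8]
width: 0.617
grasp_force: 30.0
plan [-1.817  4.187  0.005] turn [np.float64(-0.0004), 'other', np.float64(0.4996)] j6 -136.8
```

```bash
m="python3 -m creep"
$m '[{"x":-0.45,"y":0.4,"z":0,"turn":0},{"x":-0.45,"y":0.8,"z":0,"turn":0},{"x":-0.45,"y":1,"z":0,"turn":0},{"x":-0.45,"y":1,"z":0,"turn":0}]' >/dev/null
$m '[{"x":-0.45,"y":0.4,"z":0,"turn":0},{"x":-0.45,"y":0.8,"z":0,"turn":0},{"x":-0.45,"y":1,"z":0,"turn":0},{"x":-0.45,"y":1,"z":0,"turn":0}]' >/dev/null
$m '[{"x":-0.45,"y":0.4,"z":0,"turn":0},{"x":-0.45,"y":0.8,"z":0,"turn":0},{"x":-0.45,"y":1,"z":0,"turn":0},{"x":-0.45,"y":1,"z":0,"turn":0}]'
$m '[{"x":-0.47,"y":0.4,"z":0,"turn":0},{"x":-0.47,"y":0.8,"z":0,"turn":0},{"x":-0.47,"y":1,"z":0,"turn":0},{"x":-0.47,"y":1,"z":0,"turn":0}]'
$m '[{"x":0,"y":0.19,"z":0.3,"turn":0},{"x":0,"y":0.19,"z":0.6,"turn":0},{"x":0,"y":0.19,"z":0.9,"turn":0},{"x":0,"y":0.19,"z":1,"turn":0},{"x":0,"y":0.19,"z":1,"turn":0},{"x":0,"y":0.19,"z":1,"turn":0}]'
```

```text
t: 37.97
tcp_pos: [0.509, 0.0054, 0.1503]
eef_rot: [[-1.0, -0.002, -0.002], [-0.002, 1.0, 0.003], [0.002, 0.003, -1.0]]
wrist_force: [-0.4, 0.0, -1.4]
width: 0.615
grasp_force: 30.0
t: 38.3
tcp_pos: [0.5566, 0.1051, 0.1503]
eef_rot: [[-1.0, -0.002, -0.001], [-0.002, 1.0, 0.003], [0.001, 0.003, -1.0]]
wrist_force: [0.0, -0.9, -0.1]
width: 0.61
grasp_force: 30.0
t: 38.8
tcp_pos: [0.556, 0.119, 0.0514]
eef_rot: [[-1.0, 0.001, -0.001], [0.001, 1.0, -0.0], [0.001, -0.0, -1.0]]
wrist_force: [0.2, 0.2, -0.6]
width: 0.61
grasp_force: 30.0
```

```bash
m="python3 -m creep"
$m '[{"x":0,"y":0,"z":0.1,"turn":0},{"x":0,"y":0,"z":0.17,"turn":0},{"x":0,"y":0,"z":0.17,"turn":0},{"x":0,"y":0,"z":0.17,"turn":0}]'
$m '[{"x":0,"y":0,"z":0,"turn":0},{"x":0,"y":0,"z":0,"turn":0},{"x":0,"y":0,"z":0,"turn":0},{"x":0,"y":0,"z":-0.3,"turn":0},{"x":0,"y":0,"z":-0.6,"turn":0},{"x":0,"y":0,"z":-1,"turn":0},{"x":0,"y":0,"z":-1,"turn":0}]' 76
$m '[{"x":0.4,"y":0.4,"z":-0.9,"turn":0},{"x":0.8,"y":0.8,"z":-0.9,"turn":0},{"x":1,"y":0.8,"z":-0.9,"turn":0},{"x":1,"y":0.8,"z":-0.9,"turn":0},{"x":1,"y":0.8,"z":-0.9,"turn":0}]' 0 10
$m '[{"x":0.6,"y":0,"z":-0.3,"turn":0},{"x":0.9,"y":0,"z":-0.3,"turn":0},{"x":0.9,"y":0,"z":-0.3,"turn":0},{"x":0.9,"y":0,"z":-0.3,"turn":0},{"x":0.9,"y":0,"z":-0.3,"turn":0}]'
python3 look.py w8.png; python3 - <<'E'
from h import *
d=np.load('wrist.npz');P=d['P']
X,Y,Z=P[...,0],P[...,1],P[...,2]
q=(X>.42)&(X<.475)&(Y>.1)&(Y<.3)&(Z>.07)&(Z<.1)
print('bar',q.sum(),P[q].min(0).round(3),P[q].max(0).round(3),np.median(P[q],0).round(3))
c=capture('top');save(c,'top4.png',1.5);
for r in tip_of(c,'drawer_handle'):print(r['location'],r['score'])
for r in trace(c,'book_a'): print('book',round(r['score'],2),np.round(r['location']),r['region'].sum(),np.median(cloud(c)[r['region']],0).round(3))
E
```

```text
t: 39.13
tcp_pos: [0.5559, 0.1201, 0.0346]
eef_rot: [[-1.0, 0.0, 0.0], [0.0, 1.0, 0.0], [-0.0, 0.0, -1.0]]
wrist_force: [-0.3, 0.3, -1.3]
width: 0.613
grasp_force: 30.0
t: 39.72
tcp_pos: [0.5609, 0.1209, 0.1421]
eef_rot: [[-1.0, -0.0, 0.014], [-0.0, 1.0, 0.001], [-0.014, 0.001, -1.0]]
wrist_force: [1.7, -0.0, 0.4]
width: 0.807
grasp_force: 0.0
t: 40.13
tcp_pos: [0.4523, 0.2033, 0.228]
eef_rot: [[-1.0, -0.004, 0.003], [-0.004, 1.0, 0.004], [-0.003, 0.004, -1.0]]
wrist_force: [-0.3, -0.5, -0.0]
width: 0.496
grasp_force: 0.0
t: 40.55
tcp_pos: [0.3666, 0.2002, 0.2547]
eef_rot: [[-1.0, -0.001, 0.003], [-0.001, 1.0, 0.0], [-0.003, 0.0, -1.0]]
wrist_force: [0.4, -0.3, -0.1]
width: 0.134
grasp_force: 0.0
40.55 [0.367 0.2   0.255] [ 19.1   0.5  99.   -0.   80.3 -70.9] -179.95310593148852
bar 484 [0.446 0.138 0.081] [0.474 0.257 0.091] [0.452 0.196 0.088]
[192.5, 229.6] 0.64
book 0.96 [216. 203.] 527 [0.555 0.119 0.039]
book 0.64 [167. 198.] 571 [0.558 0.278 0.039]
book 0.45 [193. 186.] 6188 [0.605 0.197 0.021]
```

View pics/w8.png

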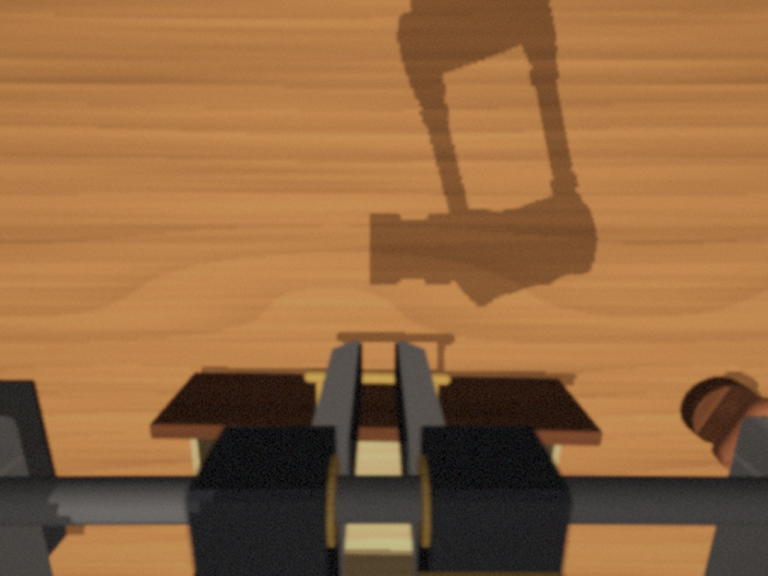

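View pics/top4.png

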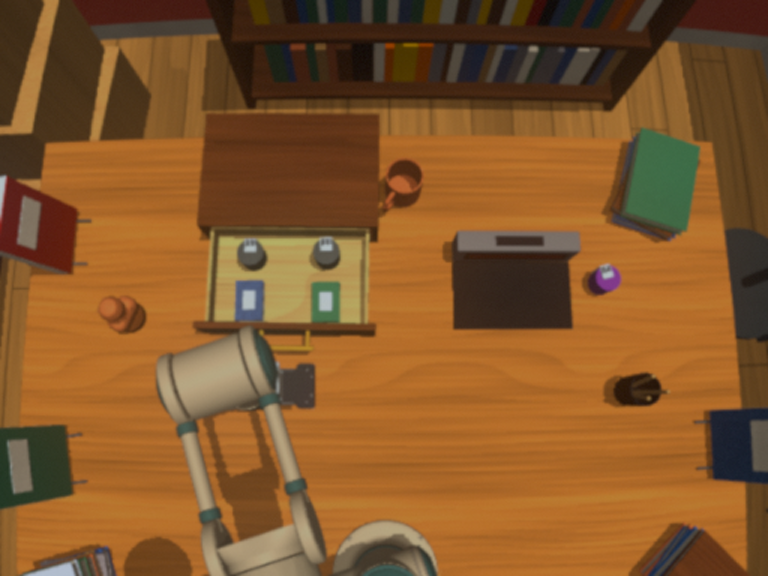

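Everything is in the drawer: tins at (250,255) and (327,253), books at (249,300) and (325,302). The handle bar is at x≈0.446, z≈0.085, so I push on it.

```bash
m="python3 -m creep"
$m '[{"x":0,"y":0,"z":0.4,"turn":0},{"x":0,"y":0,"z":0.8,"turn":0},{"x":0,"y":0,"z":1,"turn":0},{"x":0,"y":0,"z":1,"turn":0}]' 0 10 >/dev/null
$m '[{"x":0,"y":0,"z":0.4,"turn":0},{"x":-0.2,"y":0,"z":0.75,"turn":0},{"x":-0.4,"y":0,"z":0.75,"turn":0},{"x":-0.5,"y":0,"z":0.75,"turn":0},{"x":-0.5,"y":0,"z":0.75,"turn":0}]'
$m '[{"x":-0.04,"y":0,"z":0,"turn":0},{"x":-0.08,"y":0,"z":0,"turn":0},{"x":-0.12,"y":0,"z":0,"turn":0},{"x":-0.16,"y":0,"z":0,"turn":0},{"x":-0.2,"y":0,"z":0,"turn":0},{"x":-0.24,"y":0,"z":0,"turn":0},{"x":-0.28,"y":0,"z":0,"turn":0},{"x":-0.32,"y":0,"z":0,"turn":0},{"x":-0.36,"y":0,"z":0,"turn":0},{"x":-0.4,"y":0,"z":0,"turn":0},{"x":-0.44,"y":0,"z":0,"turn":0},{"x":-0.48,"y":0,"z":0,"turn":0}]'
```

```text
t: 41.5
tcp_pos: [0.4203, 0.2008, 0.0804]
eef_rot: [[-1.0, 0.001, 0.004], [0.001, 1.0, 0.001], [-0.004, 0.001, -1.0]]
wrist_force: [0.3, -0.2, -0.8]
width: 0.007
grasp_force: 0.0
t: 42.5
tcp_pos: [0.4639, 0.1999, 0.0793]
eef_rot: [[-1.0, -0.0, -0.001], [-0.0, 1.0, -0.001], [0.001, -0.001, -1.0]]
wrist_force: [-2.5, -0.5, 2.5]
width: 0.004
grasp_force: 1.2
```

```bash
m="python3 -m creep"
$m '[{"x":-0.04,"y":0,"z":0,"turn":0},{"x":-0.08,"y":0,"z":0,"turn":0},{"x":-0.12,"y":0,"z":0,"turn":0},{"x":-0.16,"y":0,"z":0,"turn":0},{"x":-0.2,"y":0,"z":0,"turn":0},{"x":-0.24,"y":0,"z":0,"turn":0},{"x":-0.28,"y":0,"z":0,"turn":0},{"x":-0.32,"y":0,"z":0,"turn":0},{"x":-0.36,"y":0,"z":0,"turn":0},{"x":-0.4,"y":0,"z":0,"turn":0},{"x":-0.44,"y":0,"z":0,"turn":0},{"x":-0.48,"y":0,"z":0,"turn":0}]'
$m '[{"x":-0.04,"y":0,"z":0,"turn":0},{"x":-0.08,"y":0,"z":0,"turn":0},{"x":-0.12,"y":0,"z":0,"turn":0},{"x":-0.16,"y":0,"z":0,"turn":0},{"x":-0.2,"y":0,"z":0,"turn":0},{"x":-0.24,"y":0,"z":0,"turn":0},{"x":-0.28,"y":0,"z":0,"turn":0},{"x":-0.32,"y":0,"z":0,"turn":0},{"x":-0.36,"y":0,"z":0,"turn":0},{"x":-0.4,"y":0,"z":0,"turn":0},{"x":-0.44,"y":0,"z":0,"turn":0},{"x":-0.48,"y":0,"z":0,"turn":0}]'
$m '[{"x":-0.04,"y":0,"z":0,"turn":0},{"x":-0.08,"y":0,"z":0,"turn":0},{"x":-0.12,"y":0,"z":0,"turn":0},{"x":-0.16,"y":0,"z":0,"turn":0},{"x":-0.2,"y":0,"z":0,"turn":0},{"x":-0.24,"y":0,"z":0,"turn":0},{"x":-0.28,"y":0,"z":0,"turn":0},{"x":-0.32,"y":0,"z":0,"turn":0},{"x":-0.36,"y":0,"z":0,"turn":0},{"x":-0.4,"y":0,"z":0,"turn":0},{"x":-0.44,"y":0,"z":0,"turn":0},{"x":-0.48,"y":0,"z":0,"turn":0}]'
$m '[{"x":-0.03,"y":0,"z":0,"turn":0},{"x":-0.05,"y":0,"z":0,"turn":0},{"x":-0.08,"y":0,"z":0,"turn":0},{"x":-0.1,"y":0,"z":0,"turn":0},{"x":-0.12,"y":0,"z":0,"turn":0},{"x":-0.12,"y":0,"z":0,"turn":0}]'
```

```text
t: 43.5
tcp_pos: [0.5122, 0.2003, 0.0794]
eef_rot: [[-1.0, -0.0, -0.0], [-0.0, 1.0, 0.0], [0.0, 0.0, -1.0]]
wrist_force: [-2.1, -1.6, -1.3]
width: 0.006
grasp_force: 1.2
t: 44.5
tcp_pos: [0.5603, 0.2002, 0.0795]
eef_rot: [[-1.0, -0.0, 0.0], [-0.0, 1.0, 0.0], [-0.0, 0.0, -1.0]]
wrist_force: [-2.2, -2.3, -0.8]
width: 0.009
grasp_force: 1.2
t: 45.5
tcp_pos: [0.6082, 0.2003, 0.0795]
eef_rot: [[-1.0, -0.0, 0.0], [-0.0, 1.0, 0.0], [-0.0, 0.0, -1.0]]
wrist_force: [-2.9, -1.5, 0.0]
width: 0.002
grasp_force: 1.2
t: 46.0
tcp_pos: [0.6206, 0.2005, 0.0796]
eef_rot: [[-1.0, -0.0, 0.001], [-0.0, 1.0, 0.001], [-0.001, 0.001, -1.0]]
wrist_force: [-1.9, -1.2, -0.4]
width: 0.007
grasp_force: 0.4
```

Short 2 mm steps until it meets the stop.

```bash
m="python3 -m creep"
$m '[{"x":-0.02,"y":0,"z":0,"turn":0},{"x":-0.04,"y":0,"z":0,"turn":0},{"x":-0.06,"y":0,"z":0,"turn":0},{"x":-0.06,"y":0,"z":0,"turn":0}]' | grep -E "pos|force"
$m '[{"x":-0.02,"y":0,"z":0,"turn":0},{"x":-0.04,"y":0,"z":0,"turn":0},{"x":-0.04,"y":0,"z":0,"turn":0}]' | grep -E "pos|force"
$m '[{"x":-0.02,"y":0,"z":0,"turn":0},{"x":-0.03,"y":0,"z":0,"turn":0},{"x":-0.03,"y":0,"z":0,"turn":0}]' | grep -E "pos|force"
```

```text
tcp_pos: [0.6266, 0.2004, 0.0796]
wrist_force: [-1.7, -1.2, -0.4]
grasp_force: 0.5
tcp_pos: [0.6305, 0.2004, 0.0795]
wrist_force: [-2.5, -0.9, -0.1]
grasp_force: 0.5
tcp_pos: [0.6333, 0.2003, 0.0795]
wrist_force: [-1.3, -0.1, -0.1]
grasp_force: 0.6
```

```bash
m="python3 -m creep"
$m '[{"x":-0.02,"y":0,"z":0,"turn":0},{"x":-0.03,"y":0,"z":0,"turn":0},{"x":-0.03,"y":0,"z":0,"turn":0}]' | grep -E "pos|wrist"
$m '[{"x":-0.02,"y":0,"z":0,"turn":0},{"x":-0.02,"y":0,"z":0,"turn":0}]' | grep -E "pos|wrist"
$m '[{"x":-0.02,"y":0,"z":0,"turn":0},{"x":-0.02,"y":0,"z":0,"turn":0}]' | grep -E "pos|wrist"
```

```text
tcp_pos: [0.6344, 0.2003, 0.0795]
wrist_force: [-5.6, -0.9, 1.9]
tcp_pos: [0.6344, 0.2002, 0.0795]
wrist_force: [-8.5, -0.0, 5.2]
tcp_pos: [0.6345, 0.2003, 0.0794]
wrist_force: [-11.2, -1.1, 7.5]
```

The drawer is at its stop: force is rising with no travel. I back off and check.

```bash
m="python3 -m creep"
$m '[{"x":0.2,"y":0,"z":0,"turn":0},{"x":0.5,"y":0,"z":0,"turn":0},{"x":1,"y":0,"z":0,"turn":0},{"x":1,"y":0,"z":0,"turn":0},{"x":1,"y":0,"z":-0.6,"turn":0},{"x":1,"y":0,"z":-0.9,"turn":0}]' >/dev/null
$m '[{"x":1,"y":0,"z":-0.7,"turn":0},{"x":1,"y":0,"z":-0.7,"turn":0},{"x":1,"y":0,"z":-0.7,"turn":0},{"x":1,"y":0,"z":-0.7,"turn":0},{"x":1,"y":0,"z":-0.7,"turn":0}]'
python3 - <<'E'
from h import *
c=capture('top');save(c,'top5.png',1.5);P=cloud(c)
X,Y,Z=P[...,0],P[...,1],P[...,2]
q=(X>.58)&(X<.72)&(Y>.03)&(Y<.37)&(Z>.07)&(Z<.112)
print('front panel/bar',q.sum(),np.percentile(X[q],[2,50,98]).round(3))
for r in trace(c,'book_a'): print('book',round(r['score'],2),np.round(r['location']),r['region'].sum(),np.median(P[r['region']],0).round(3))
for n in('mug','pen_pot','bust'): print(n,[(round(r['score'],2),np.round(r['location'])) for r in trace(c,n)][:1])
E
```

```text
t: 48.33
tcp_pos: [0.4408, 0.2009, 0.2352]
eef_rot: [[-1.0, -0.001, 0.007], [-0.001, 1.0, 0.002], [-0.007, 0.002, -1.0]]
wrist_force: [0.4, -0.2, -0.4]
width: 0.009
grasp_force: 0.0
front panel/bar 1261 [0.644 0.688 0.717]
mug [(0.76, array([267., 121.]))]
pen_pot [(0.87, array([423., 260.]))]
bust [(0.66, array([ 80., 208.]))]
```

View pics/top5.png

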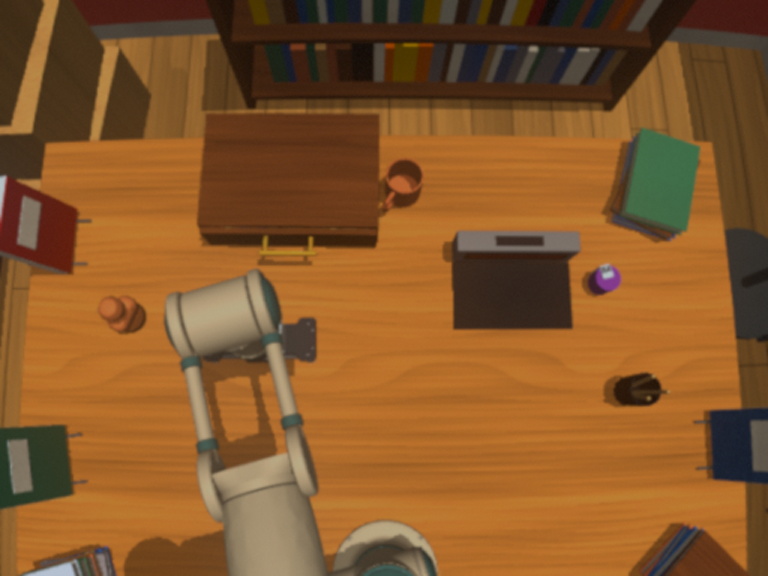

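The drawer front is flush at (290,235), the bystanders are unmoved, and no book remains on the counter.

```bash
python3 -c "
from plant import order
print(order.sign_off())"
```

```text
the job is handed in; nothing more can be done
None
```

I turned both tins so their labels faced the scanner within about 2° by the camera and let both go, then put them and the two pocket books I found (no third seen) in the drawer, pushed it to its stop and handed the job in at about 48 s; no verdict came back.

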